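Put delivered shafts away in the covered shaft box

ROBOT

A 6-joint arm with a two-finger parallel gripper is mounted at the origin on the work surface. World frame = base frame: x ahead of the robot, y to its left, z up, the work surface at z = 0. Lengths are in mm, angles in rad, forces in N, time in s.
With the tool pointing down it reaches from about 275 to 825 mm from the base axis. Payload 4.9 kg.
Tool frame: the origin (TCP) lies at the very end of the fingers, on their centre line; the grasp point (between the pads) lies 19 mm behind it (r.tcp_to_grasp is the distance from the TCP to the grasp point, in mm); y points along the fingers, x is the direction in which the jaws open and shut, and the axes are right-handed (so a half turn about y gives the same grasp; the last joint's range is limited). The gripper opens to 85 mm and grips with 20 to 120 N. Pads are 22 mm wide; open, the fingers measure 114 mm over their backs; the gripper's body (76 mm by 85 mm) begins 54 mm behind the grasp point. The pads swing forward as they close: fully open they stand 13 mm farther back than shut.
Start: joints at [-0.134, 0.326, -0.193, 1.052, 0, 1.437], TCP at [550.017, 0.009, 231.281] pointing down, gripper open.
Joint ranges: [-2.65, 2.65], [-0.97, 1.79], [-1.3, 1.35], [-1.93, 2.1], [-1.47, 1.37], [-3.14, 3.14]. Speed limits (rad/s): [2.57, 2.57, 3.14, 3.14, 3.14, 3.14].

INTERFACE

Orientations are given as a unit quaternion [x, y, z, w].
In Python, from workcell import r, camera gives the robot as it stands.
- The arm moves only by the tool move_arm, never from a script. Its argument "rows" is text: rows parted by semicolons, each of 7 numbers parted by spaces: the opening in per cent of the stroke, from 0 (shut) to 100 (fully open), then the shift along the tool's x, y, z in m, then the turn, a rotation vector about the tool's x, y, z in degrees. In form: grip dx dy dz rx ry rz; .... A call has 1 to 8 rows; each row shifts and turns the pose as measured when the row begins, along the tool's axes as they then stand; what a row does not reach is not made up. A row lasts 1/8 s, in which the tool goes at most 62.5 mm and 10.7 degrees, less where a joint would pass 70% of its speed; a pose out of reach is approached as far as the arm can. A call with a gripper value outside its range is refused whole. The fingers move at their own pace and stop on an object; "grip_force" is the grip in N (left out, the last holds). Time passes only in rows, so rows that do not move let the fingers close. It gives the time, the measured TCP pose, the force and the opening at its end, in the units of the state.
- r.state(): the state, without advancing time (a new reading comes with each control period).
- camera(name): name is "scene" or "side" or "wrist"; returns a dict with "frame" (480x640x3 uint8, red, green, blue), "fx", "fy", "cx", "cy" (pixels), "rvec" (rotation vector, rad) and "tvec" (3), from world to camera coordinates, as OpenCV has them; the wrist camera has in their place "hand_eye" (4x4, takes a point from camera to tool coordinates, whose origin is the TCP and whose axes are the tool frame's). Camera axes: x right, y down, z forward; pixel columns grow to the right and rows downward; lengths in mm; the calibration is good to about 2 mm. A picture is of the moment at which its call begins: read the wrist's pose just before it. There is no depth.
- r.finish_job(): hands the job in, once; it reports no verdict.
The state is a dict: "clock": time; "joint_pos": joint angles; "qvel": joint speeds; "joint_efforts": joint torques, N m; "position": TCP position; "ee_rot": TCP orientation; "ft_force": force on the tool from outside, world axes, zero at the start; "moment": the same for the moment, N m; "gripper_width": opening from 0.0 (shut) to 1.0 (fully open).
Only numpy, scipy, OpenCV 4.12 (cv2) and the standard library are available. Lean on these libraries where they do the work, as an engineer would, in place of code of your own. Each camera call takes 0.05 s, during which the arm holds its last target.

TASK

Put the delivery away: slide the clear cover of the shaft box fully open, drop every steel shaft from the cardboard sheet end-down into a cell of its own so that it stands right down on the bottom, and only when all are in slide the cover fully shut again. Leave the bin, the pulley and the tin where they stand.

Things in the scene. Friction and masses are not known exactly. Their poses are not given: they have to be found in the camera images.
- locker: Fixed plywood shaft box, 122 mm wide (y), 184 mm deep (x), 140 mm tall. Its front 84 mm holds six open-topped cells; its rear (x = +42 to +142 mm) is closed and flat on top, and the cover parks there. An aluminium rail along each side (y = +-65 mm) stands up to z = 149 mm. Origin: middle of the six cells, at counter height; z up; +x is the way the cover opens.
- cells (a point): Middle of the mouths of the six cells, 140 mm above the counter, axes as the box's. Two cells along x by three along y, each 30 x 30 mm inside, their centres at x = -19 or +19 mm and y = -38, 0 or +38 mm from here; walls and floor 8 mm thick, so each cell is 132 mm deep.
- cover (a joint): Flat clear-plastic cover, 90 x 120 x 6 mm, sliding on top of the box along the box's +x: 0 m = fully shut over the cells, 0.095 m = fully open (all six cells free). It moves with about 2 N and stays where it is left. Its upper face is at z = 147 mm.
- cover_handle (a point): Centre of the cover's handle, 162 mm above the counter: an upright aluminium bar 12 mm thick (box x), 70 mm long (box y), 30 mm tall (z = 147 to 177 mm). It lies 30 mm to +x of the cover's middle, with room on both faces for a finger from above.
- sheet: Flat cardboard sheet, 230 (x) x 330 (y) x 3 mm, fixed on the counter; the shafts start lying on it. Origin: centre of its underside, z up.
- shaft1: Plain steel shaft, 120 mm long: an 18 mm square middle, 90 mm long, with a round 14 mm journal 15 mm long at each end; about 0.15 kg; both ends alike. Origin: its centre; its length runs along its own y axis. Starts lying flat on the sheet. May be absent.
- shaft2: Plain steel shaft, 120 mm long: an 18 mm square middle, 90 mm long, with a round 14 mm journal 15 mm long at each end; about 0.15 kg; both ends alike. Origin: its centre; its length runs along its own y axis. Starts lying flat on the sheet. May be absent.
- shaft3: Plain steel shaft, 120 mm long: an 18 mm square middle, 90 mm long, with a round 14 mm journal 15 mm long at each end; about 0.15 kg; both ends alike. Origin: its centre; its length runs along its own y axis. Starts lying flat on the sheet. May be absent.
- shaft4: Plain steel shaft, 120 mm long: an 18 mm square middle, 90 mm long, with a round 14 mm journal 15 mm long at each end; about 0.15 kg; both ends alike. Origin: its centre; its length runs along its own y axis. Starts lying flat on the sheet. May be absent.
- shaft5: Plain steel shaft, 120 mm long: an 18 mm square middle, 90 mm long, with a round 14 mm journal 15 mm long at each end; about 0.15 kg; both ends alike. Origin: its centre; its length runs along its own y axis. Starts lying flat on the sheet. May be absent.
- shaft6: Plain steel shaft, 120 mm long: an 18 mm square middle, 90 mm long, with a round 14 mm journal 15 mm long at each end; about 0.15 kg; both ends alike. Origin: its centre; its length runs along its own y axis. Starts lying flat on the sheet. May be absent.
- bin: Open cardboard picking bin, 150 x 110 x 110 mm, a bystander. Origin: centre of its underside.
- pulley: Dark steel belt pulley, 84 mm across and 40 mm high, lying flat, a bystander. Origin: centre of its underside.
- tin: Upright tin, 70 mm across and 85 mm high, a bystander. Origin: centre of its underside.
There are look-alikes about, which are no part of the job. Of the things that look like the locker, the smaller one is meant. What is shaped like the shaft5 but purple is not meant.

How it is judged:
By the outcome, as a careful person would: the job done as asked, in the order asked, and still so for the second after the job is handed in, with the robot touching nothing.
Of shaft1, shaft2, shaft3, shaft4, shaft5, shaft6 only 4 to 6 are there at a start; the rules pass over those that are not, and their reading is None.
At some moment in a run one of shaft1, shaft2, shaft3, shaft4, shaft5, shaft6 may be knocked a few centimetres aside while the robot is not near it.
Once in a run the grip may slacken for a moment while it holds something.
It also fails if it takes over 210 s, if anything falls off the work surface, if the arm or the gripper's body presses on something with over 40 N, if the wrist force passes 120 N, or if a joint passes its speed limit or range.

## Working session

There is one attempt and no reset: what is moved stays moved. The work goes in short steps, Python scripts to look and compute and a tool call to move; the robot and the scene stay as the last step left them, time stands still between calls to the robot, and variables do not carry over. Pictures are saved under pics/ and viewed, and the job is handed in when it is done.

Besides the shell and the picture viewer there is one more tool, called after ">>>" in YAML: its name, and indented under it one key for each argument. move_arm: Moves the arm, as the interface text tells. Its arguments: {"type":"object","properties":{"rows":{"type":"string"},"grip_force":{"type":"number"}},"required":["rows"]}

```bash
ls; mkdir -p pics; cat > h.py <<'E'
import numpy as np, cv2
from workcell import r, camera
from scipy.spatial.transform import Rotation as R
def snap(n,f):
    c=camera(n); cv2.imwrite('pics/'+f,cv2.cvtColor(c['frame'],cv2.COLOR_RGB2BGR)); return c
E
python3 - <<'E'
from h import *
print(r.state())
for n in ['scene','side','wrist']:
    c=snap(n,n+'0.png'); print(n,{k:v for k,v in c.items() if k!='frame'})
E
```

```text
pics
{'clock': 0.0, 'joint_pos': array([-1.34159006e-01,  3.26940767e-01, -1.93619767e-01,  1.05198212e+00,
       -4.43301932e-05,  1.43659376e+00]), 'qvel': array([-0.00025161,  0.001339  , -0.00110404,  0.00089378,  0.00053838,
        0.00188338]), 'joint_efforts': array([-1.24197268e-03, -4.43398941e+01,  2.62443137e+01,  1.56443648e-02,
       -1.97191571e-04, -6.55614656e-06]), 'position': array([5.49404382e+02, 1.00808230e-01, 2.30489906e+02]), 'ee_rot': array([-7.07039446e-01,  5.98552150e-04,  6.29384663e-04,  7.07173577e-01]), 'ft_force': array([-0.19332366, -0.23123514, -0.65717439]), 'moment': array([-0.02072931,  0.00223949, -0.02153662]), 'gripper_width': 0.9999713661379376}
scene {'fx': 514.28828130013, 'fy': 514.28828130013, 'cx': 319.175659780088, 'cy': 238.38249884155903, 'rvec': array([ 0.96004243,  2.36958029, -1.20515073]), 'tvec': array([ 359.60897264, -155.13159647, 1559.71892846])}
side {'fx': 555.5393481969069, 'fy': 555.5393481969069, 'cx': 323.7237382968719, 'cy': 232.53796719297497, 'rvec': array([ 0.28469876, -2.84031867,  1.1671047 ]), 'tvec': array([ 536.78042181,  133.9157417 , 1356.9048938 ])}
wrist {'fx': 371.89642688952557, 'fy': 371.89642688952557, 'cx': 316.10967922404865, 'cy': 235.40268934369405, 'hand_eye': array([[ 9.99997830e-01,  2.05680573e-03, -3.30480502e-04,
         4.06082759e-01],
       [ 9.12091270e-04, -2.89661234e-01,  9.57128799e-01,
        -1.41492594e+02],
       [ 1.87290060e-03, -9.57127023e-01, -2.89662482e-01,
         7.46161687e+01],
       [ 0.00000000e+00,  0.00000000e+00,  0.00000000e+00,
         1.00000000e+00]])}
```

View pics/scene0.png

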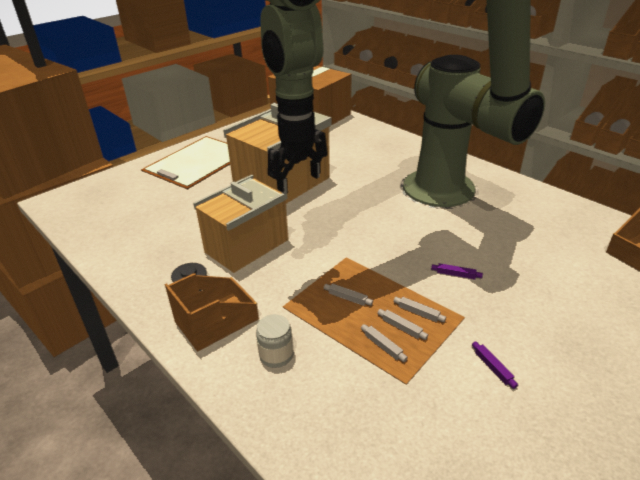

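View pics/side0.png

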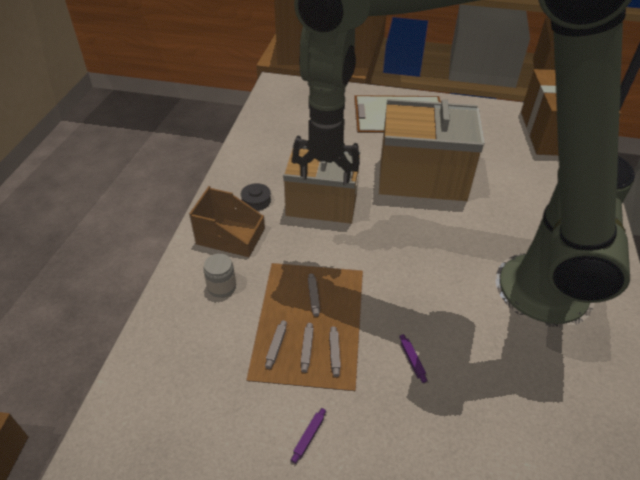

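View pics/wrist0.png

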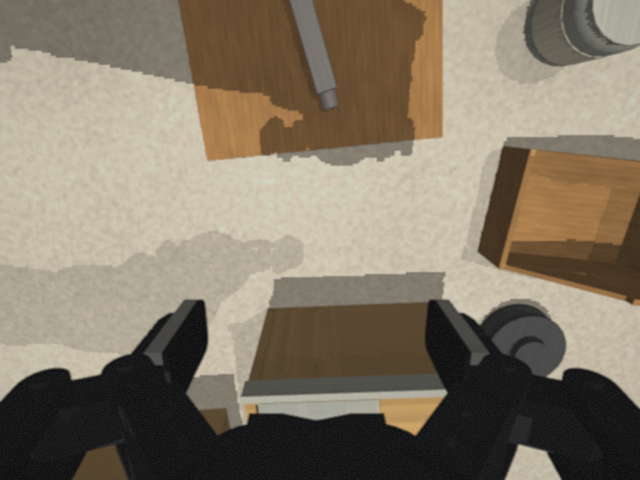

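```bash
cat >> h.py <<'E'
def cam_world(c,pose=None):
    """returns Rwc, origin"""
    if 'rvec' in c:
        Rm=cv2.Rodrigues(np.array(c['rvec'],float))[0]; return Rm.T, -Rm.T@np.array(c['tvec'])
    p,q=pose; T=np.array(c['hand_eye']); Rt=R.from_quat(q).as_matrix()
    return Rt@T[:3,:3], Rt@T[:3,3]+p
def unproj(c,uv,z,pose=None):
    Rw,o=cam_world(c,pose); out=[]
    for u,v in np.atleast_2d(uv):
        d=Rw@np.array([(u-c['cx'])/c['fx'],(v-c['cy'])/c['fy'],1]); out.append(o+d*(z-o[2])/d[2])
    return np.array(out)
def proj(c,P,pose=None):
    Rw,o=cam_world(c,pose); q=(np.atleast_2d(P)-o)@Rw
    return np.c_[c['fx']*q[:,0]/q[:,2]+c['cx'],c['fy']*q[:,1]/q[:,2]+c['cy']]
def crop(n,f,x0,y0,x1,y1,s):
    im=cv2.imread('pics/'+n)[y0:y1,x0:x1]; cv2.imwrite('pics/'+f,cv2.resize(im,None,fx=s,fy=s,interpolation=cv2.INTER_CUBIC))
def pose():
    s=r.state(); return s['position'],s['ee_rot']
E
python3 - <<'E'
from h import *
crop('scene0.png','s0a.png',180,90,360,280,3)
crop('side0.png','d0a.png',240,80,500,260,3)
crop('side0.png','d0b.png',200,250,440,470,2.7)
E
```

```text
(no output)
```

View pics/s0a.png

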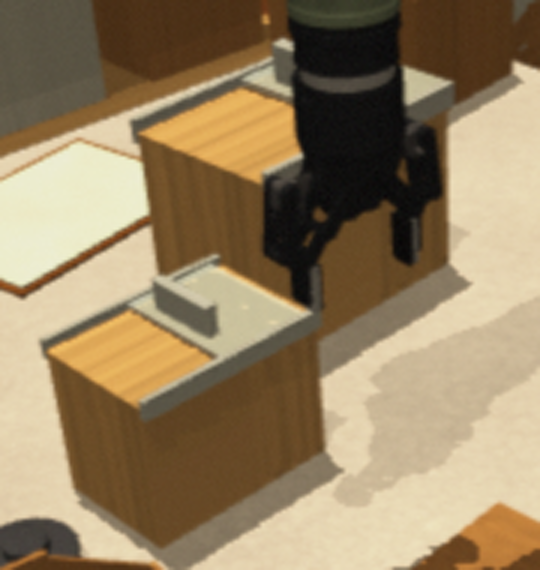

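View pics/d0a.png

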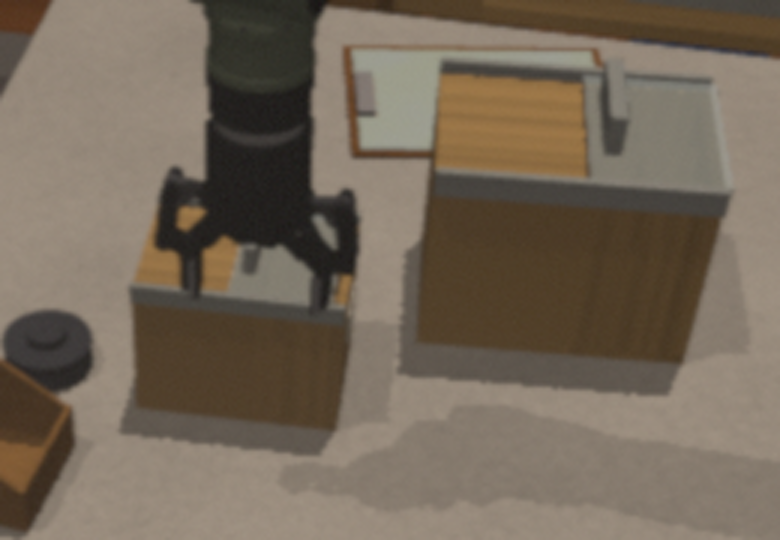

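View pics/d0b.png

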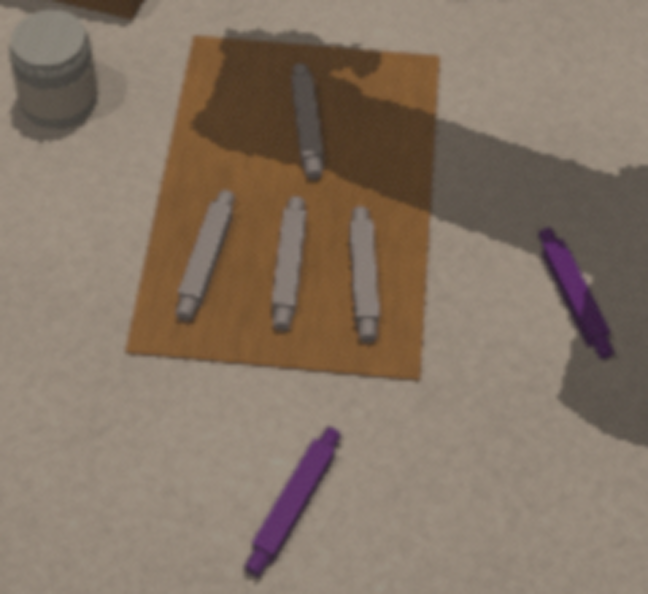

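```bash
python3 - <<'E'
from h import *
c=camera('scene'); d=camera('side')
s=unproj(c,[(234,272.3),(288.3,241.7),(205,253.3)],0); print(s, np.linalg.norm(s[0]-s[1]),np.linalg.norm(s[0]-s[2]), np.degrees(np.arctan2(*(s[0]-s[1])[1::-1])))
f=lambda p,x,y,k:[(x+a/k,y+b/k) for a,b in p]
s=unproj(d,f([(137,408),(333,430)],240,80,3),0);print(s,np.linalg.norm(s[0]-s[1]), np.degrees(np.arctan2(*(s[0]-s[1])[1::-1])))
sh=np.array(f([(301,68),(314,175),(227,195),(186,315),(295,202),(282,325),(360,211),(368,336),(193,37),(438,56),(420,379),(128,353)],200,250,2.7))
S=unproj(d,sh,12);S[8:]=unproj(d,sh[8:],3)
for i in range(4):
  a,b=S[2*i],S[2*i+1]; print('shaft',(a+b)/2,np.linalg.norm(a-b),np.degrees(np.arctan2(*(b-a)[1::-1])))
print(S[8:])
# project shaft centers into scene
print(proj(c,[(S[2*i]+S[2*i+1])/2 for i in range(4)]))
E
```

```text
[[ 6.75589030e+02 -1.13584549e+02 -1.13686838e-13]
 [ 4.99975073e+02 -1.13688336e+02  0.00000000e+00]
 [ 6.84042644e+02 -2.28523881e+02  0.00000000e+00]] 175.6139873357832 115.24978825316177 0.033861539646116254
[[ 675.18932026 -113.55921734    0.        ]
 [ 495.77054926 -122.55179817    0.        ]] 179.6439865324772 2.869299216423365
shaft [542.72926909 145.26648138  12.        ] 119.06503686447354 107.25717743121119
shaft [594.33207496 295.73884849  12.        ] 117.35725017851207 88.04623891346712
shaft [527.87483153 290.1462143   12.        ] 116.31884013505051 97.09391396508788
shaft [466.67829674 287.04560114  12.        ] 116.72797760823106 103.41468294664473
[[667.7861791   64.84079321   3.        ]
 [441.55040901  40.94719601   3.        ]
 [408.13295213 367.00015245   3.        ]
 [633.49808404 390.61552926   3.        ]]
[[347.85388682 293.68577644]
 [383.21538707 341.29493732]
 [401.76748398 323.27031124]
 [418.45639723 308.24881643]]
```

>>> move_arm:
  rows: "100 0.01 -0.05 -0.03 0 0 0;100 0.01 -0.05 -0.03 0 0 0;100 0.01 -0.03 -0.03 0 0 0;100 0.01 0 -0.03 0 0 0;100 0 0 0 0 0 0"

```text
clock: 0.88
position: [589.4, -122.6, 362.5]
ee_rot: [-0.707, 0.001, 0.003, 0.707]
ft_force: [-1.3, 0.1, -0.4]
gripper_width: 1.0
```

```bash
python3 - <<'E'
from h import *
import pickle
p=pose(); c=snap('wrist','w1.png'); pickle.dump((p,c),open('w1.pkl','wb')); print(p)
E
```

```text
(array([ 589.4121372 , -122.64778699,  362.50286956]), array([-0.70693206,  0.0012139 ,  0.00255757,  0.7072758 ]))
```

View pics/w1.png

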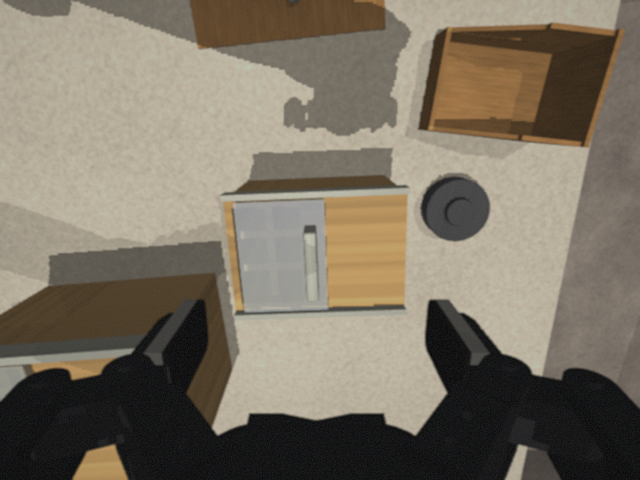

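```bash
python3 - <<'E'
from h import *
crop('w1.png','w1a.png',210,165,420,330,3.8)
E
```

```text
(no output)
```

View pics/w1a.png

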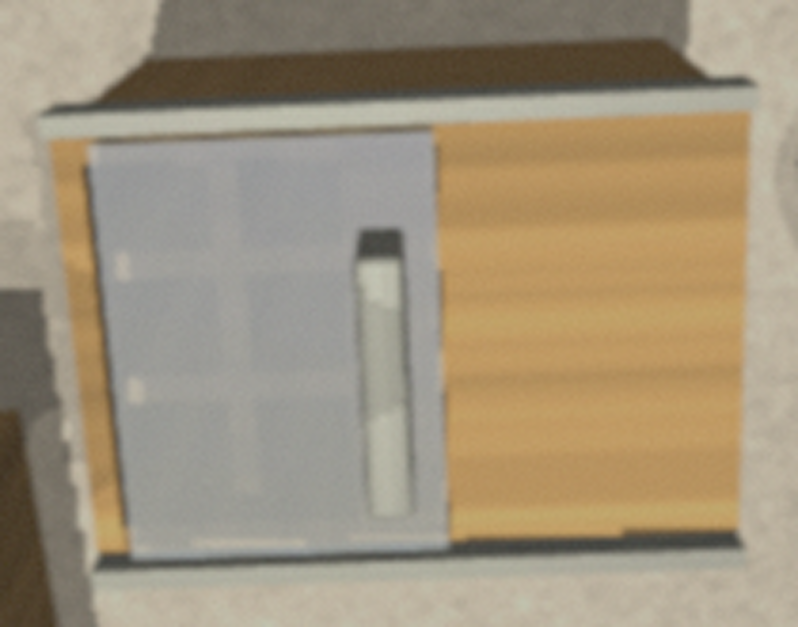

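```bash
python3 - <<'E'
from h import *
import pickle
p,c=pickle.load(open('w1.pkl','rb'))
f=lambda q:[(210+a/3.8,165+b/3.8) for a,b in q]
A=unproj(c,f([(42,115),(752,85),(742,547),(97,573),(45,138),(752,112)]),149,p); print(A[:,:2])
H=unproj(c,f([(358,258),(402,258),(410,515),(372,515)]),177,p); print('handle',H[:,:2],H.mean(0))
B=unproj(c,f([(90,145),(128,558),(438,130),(448,548)]),147,p); print('cover',B[:,:2])
a=(A[1]-A[0]);b=A[2]-A[3];print(np.degrees(np.arctan2(a[1],a[0])),np.degrees(np.arctan2(b[1],b[0])),np.linalg.norm(a),np.linalg.norm(b))
print('mid',A[:4].mean(0))
E
```

```text
[[ 496.51768516 -115.32084255]
 [ 676.40455521 -106.77696699]
 [ 683.33423212 -236.17797594]
 [ 502.85408568 -245.58102955]
 [ 496.86809759 -121.2706812 ]
 [ 676.92110858 -113.65878942]]
handle [[ 577.8473189  -144.56220046]
 [ 588.4647097  -144.50260317]
 [ 590.74755059 -212.8751877 ]
 [ 581.04706198 -212.9423089 ]] [ 584.52666029 -178.72057506  177.        ]
cover [[ 507.82168538 -123.45745417]
 [ 511.38751934 -241.90439765]
 [ 597.39164094 -119.08788448]
 [ 601.494588   -238.13351165]]
2.7192668727560703 2.982425590099582 180.08965496728885 180.7249309711545
mid [ 589.77763954 -175.96420376  149.        ]
```

>>> move_arm:
  rows: "60 0 0.04 -0.02 0 -2.8 0;60 -0.004 0.04 -0.02 0 0 0;60 -0.004 0.04 -0.016 0 0 0;60 0 0.02 0 0 0 0;60 0 0 0 0 0 0"
  grip_force: 25

```text
clock: 1.55
position: [580.8, -173.4, 218.5]
ee_rot: [-0.705, -0.019, 0.023, 0.708]
ft_force: [-0.1, -0.9, 0.2]
gripper_width: 0.601
```

```bash
cat > go.py <<'E'
import sys
from h import *
x,y,z=map(float,sys.argv[1:4])
p,q=pose(); Rt=R.from_quat(q)
X,Y,Z=Rt.as_matrix().T
print('toolx',X.round(3),'tooly',Y.round(3),'yaw',np.degrees(np.arctan2(X[1],X[0])).round(2))
# world yaw wanted, tool down
if len(sys.argv)>4:
    w=np.radians(float(sys.argv[4])); tx=np.array([np.cos(w),np.sin(w),0]); ty=np.array([0,0,-1.]); W=np.c_[tx,ty,np.cross(tx,ty)]
    if len(sys.argv)>5: # tilt about tool... pitch deg about tool z
        W=W@R.from_rotvec([0,0,np.radians(float(sys.argv[5]))]).as_matrix()
    print('turn tool rotvec deg',np.degrees((Rt.inv()*R.from_matrix(W)).as_rotvec()).round(2))
print('shift tool mm',Rt.inv().apply(np.array([x,y,z])-p).round(1),'world',(np.array([x,y,z])-p).round(1))
E
python3 go.py 584.5 -178.7 154 2.8
```

```text
toolx [ 0.998  0.059 -0.006] tooly [-0.006  0.004 -1.   ] yaw 3.4
turn tool rotvec deg [-0.23  0.6  -0.34]
shift tool mm [ 3.7 64.4 -5.7] world [  3.7  -5.3 -64.5]
```

>>> move_arm:
  rows: "60 0.004 0.032 -0.006 -0.2 0.6 -0.3;60 0 0.032 0 0 0 0;60 0 0 0 0 0 0;0 0 0 0 0 0 0;0 0 0 0 0 0 0;0 0 0 0 0 0 0"
  grip_force: 25

```text
clock: 2.3
position: [588.2, -177.1, 160.9]
ee_rot: [0.708, 0.021, -0.016, -0.706]
ft_force: [0.5, -1.3, -7.9]
gripper_width: 0.128
```

>>> move_arm:
  rows: "0 0.025 0 0 0 0 0;0 0.025 0 0 0 0 0;0 0.02 0 0 0 0 0;0 0 0 0 0 0 0;0 0 0 0 0 0 0"

```text
clock: 2.92
position: [656.3, -174.1, 160.8]
ee_rot: [0.708, 0.018, -0.017, -0.706]
ft_force: [-0.9, 0.5, -1.8]
gripper_width: 0.133
```

```bash
python3 go.py 659.7 -172.6 161 2.8; python3 -c "
from h import *
snap('scene','s1.png');crop('s1.png','s1a.png',180,130,340,290,4)"
```

```text
toolx [0.999 0.05  0.001] tooly [ 0.001 -0.003 -1.   ] yaw 2.84
turn tool rotvec deg [0.19 0.04 0.04]
shift tool mm [ 3.4 -0.2  1.3] world [3.4 1.5 0.2]
```

View pics/s1a.png

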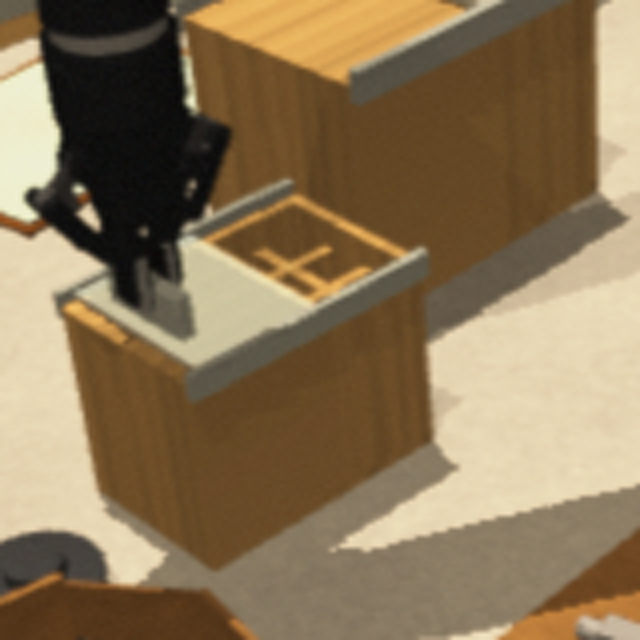

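>>> move_arm:
  rows: "0 0.006 0 0 0 0 0;0 0.006 0 0 0 0 0;0 0 0 0 0 0 0"

```text
clock: 3.35
position: [664.0, -173.8, 160.8]
ee_rot: [0.708, 0.014, -0.02, -0.706]
ft_force: [1.5, 0.4, -5.1]
gripper_width: 0.127
```

>>> move_arm:
  rows: "0 0.005 0 0 0 0 0;0 0.004 0 0 0 0 0"

```text
clock: 3.6
position: [664.0, -173.8, 160.6]
ee_rot: [0.708, 0.007, -0.026, -0.705]
ft_force: [-13.9, 0.6, 6.2]
gripper_width: 0.134
```

>>> move_arm:
  rows: "0 0 0 0 0 0 0;50 0 0 0 0 0 0;50 0 0 0 0 0 0;50 0 -0.03 0 0 0 0;70 -0.02 -0.06 0.01 0 0 0;100 -0.06 -0.06 0.02 0 0 0;100 -0.03 -0.03 0.02 0 0 0;100 0 0 0 0 0 0"

```text
clock: 4.6
position: [574.5, -132.3, 334.2]
ee_rot: [0.709, 0.011, -0.023, -0.705]
ft_force: [0.9, 0.3, -0.1]
gripper_width: 0.999
```

```bash
python3 - <<'E'
from h import *
import pickle
p=pose(); c=snap('wrist','w2.png'); pickle.dump((p,c),open('w2.pkl','wb')); print(p)
crop('w2.png','w2a.png',210,165,450,345,3.3)
E
```

```text
(array([ 574.46261674, -132.2808554 ,  334.17065545]), array([ 0.70923856,  0.01126296, -0.02266391, -0.70451413]))
```

View pics/w2.png

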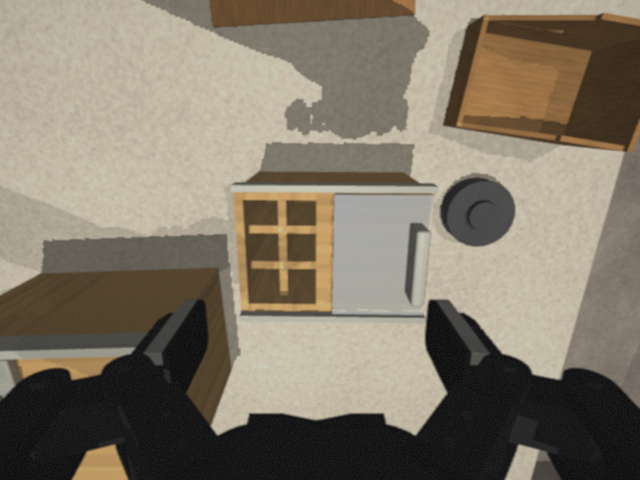

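View pics/w2a.png

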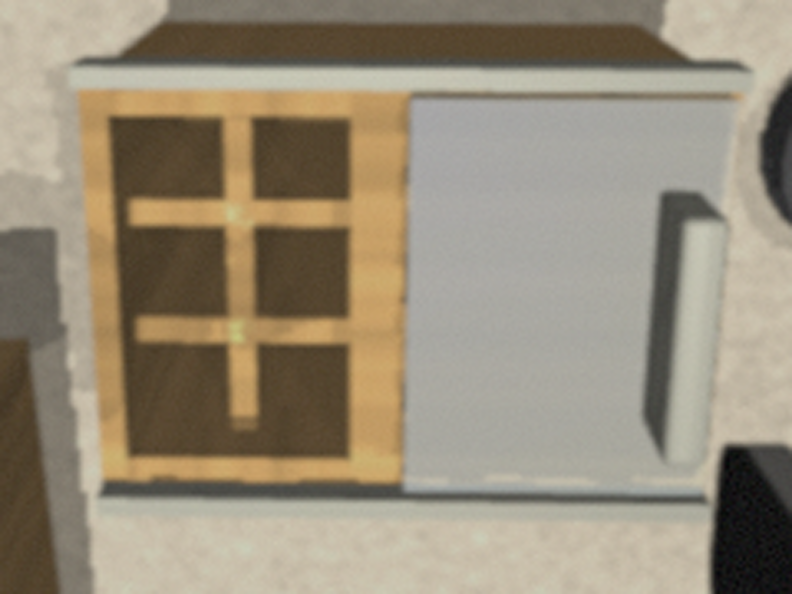

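```bash
python3 - <<'E'
from h import *
import pickle
p,c=pickle.load(open('w2.pkl','rb'))
f=lambda q:[(210+a/3.3,165+b/3.3) for a,b in q]
A=unproj(c,f([(110,118),(350,118),(350,457),(128,455),(238,213),(238,330)]),140,p)[:,:2]; print(A)
m=np.array([[-34,53],[34,53],[34,-53],[-34,-53],[0,19],[0,-19]],float)
a=A-A.mean(0);b=m-m.mean(0)
th=np.arctan2((b[:,0]*a[:,1]-b[:,1]*a[:,0]).sum(),(b*a).sum());ca,sa=np.cos(th),np.sin(th)
fit=b@np.array([[ca,sa],[-sa,ca]]);print(np.degrees(th),A.mean(0)); print((a-fit).round(1))
B=unproj(c,f([(72,70),(748,72),(706,500),(102,500)]),149,p)[:,:2];print(B,B.mean(0)-50*np.array([ca,sa]))
E
```

```text
[[ 504.45903843 -131.00064436]
 [ 571.30444727 -127.42639167]
 [ 576.50449875 -231.84342055]
 [ 509.08808105 -235.13562587]
 [ 540.7937855  -156.64589549]
 [ 541.60805829 -192.44461908]]
2.704429441973486 [ 540.62631822 -179.08276617]
[[ 0.3 -3.3]
 [-0.8 -2.9]
 [-0.6 -1.4]
 [-0.1 -1.5]
 [ 1.1  3.5]
 [ 0.1  5.6]]
[[ 496.20322867 -116.42234433]
 [ 676.46022612 -107.44413807]
 [ 682.60509929 -235.07481773]
 [ 502.95933409 -245.78391692]] [ 539.61266053 -178.54048792]
```

```bash
cat > ov.py <<'E'
from h import *
import pickle,sys
def ov(pk,png,ox,oy,yaw,out,cr):
    p,c=pickle.load(open(pk,'rb')); im=cv2.imread('pics/'+png); s=4
    x0,y0,x1,y1=cr; im=cv2.resize(im[y0:y1,x0:x1],None,fx=s,fy=s,interpolation=cv2.INTER_CUBIC)
    Q=R.from_euler('z',yaw,degrees=True).as_matrix()
    def poly(P,col):
        uv=proj(c,(Q@np.array(P,float).T).T+[ox,oy,0],p); uv=((uv-[x0,y0]+.5)*s).astype(int)
        cv2.polylines(im,[uv],True,col,1)
    for a in (-19,19):
        for b in (-38,0,38): poly([[a+i,b+j,140] for i,j in ((-15,-15),(15,-15),(15,15),(-15,15))],(0,0,255))
    poly([[-42,-61,140],[142,-61,140],[142,61,140],[-42,61,140]],(255,0,0))
    poly([[-42,-61,149],[142,-61,149],[142,-69,149],[-42,-69,149]],(0,255,0))
    poly([[-42,61,149],[142,61,149],[142,69,149],[-42,69,149]],(0,255,0))
    cv2.imwrite('pics/'+out,im)
if __name__=='__main__': ov('w2.pkl','w2.png',*map(float,sys.argv[1:4]),sys.argv[4],(215,165,415,315))
E
python3 ov.py 540.3 -179.8 2.75 ov1.png
```

```text
(no output)
```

View pics/ov1.png

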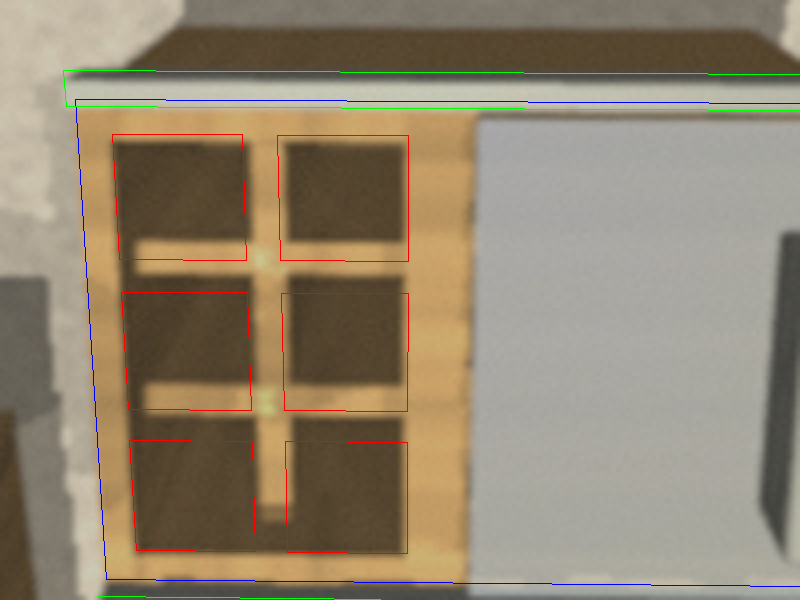

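```bash
python3 - <<'E'
from h import *
import pickle
print(r.state()['joint_pos'].round(3))
p,c=pickle.load(open('w1.pkl','rb'))
# big box top corners in w1: near rail (0,355)-(215,335), height unknown; ground corner from scene base
d=camera('scene');print(unproj(d,[(180+447/3,90+265/3),(180+325/3,90+345/3)],0))
for z in (150,196,210): print(z,unproj(c,[(213,335),(0,355)],z,p)[:,:2])
E
```

```text
[-0.346  0.376  0.135  1.345 -0.012  1.178]
[[ 192.825943   -274.52492942    0.        ]
 [ 383.63897158 -248.817354      0.        ]]
150 [[ 477.26922226 -268.48853412]
 [ 238.81120234 -295.50536778]]
196 [[ 491.97347586 -239.85285263]
 [ 284.49897303 -263.35931358]]
210 [[ 496.44868347 -231.13764522]
 [ 298.40394671 -253.57573186]]
```

>>> move_arm:
  rows: "100 -0.01 0 0.05 0 2.7 0;100 -0.01 0 0.06 0 0 0;100 -0.01 0 0.06 0 0 0;100 -0.01 0 0.06 0 0 0;100 0 0 0.06 0 0 0;100 0 0 0.05 0 0 0;100 0 0 0 0 0 0"
  grip_force: 70

```text
clock: 5.58
position: [537.3, 214.1, 314.7]
ee_rot: [0.709, -0.015, -0.01, -0.705]
ft_force: [0.1, -0.9, -0.3]
gripper_width: 1.0
```

```bash
python3 - <<'E'
from h import *
import pickle
p=pose(); c=snap('wrist','w3.png'); pickle.dump((p,c),open('w3.pkl','wb')); print(p)
E
```

```text
(array([537.33615704, 214.14915793, 314.71859184]), array([ 0.70934266, -0.0146802 , -0.00982033, -0.7046425 ]))
```

View pics/w3.png

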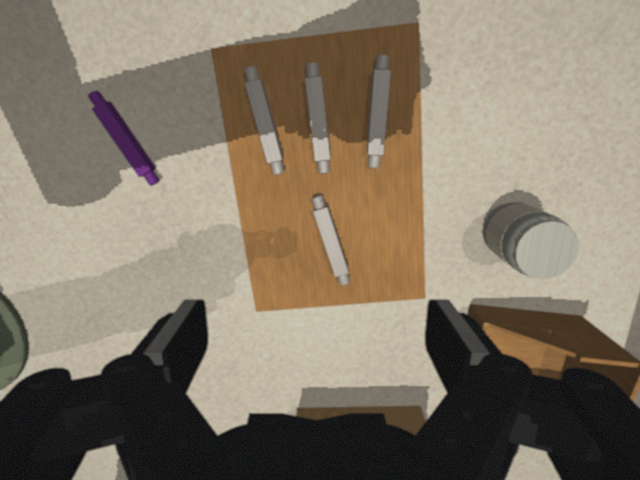

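```bash
python3 - <<'E'
from h import *
crop('w3.png','w3a.png',225,45,405,295,2.4)
E
```

```text
(no output)
```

View pics/w3a.png

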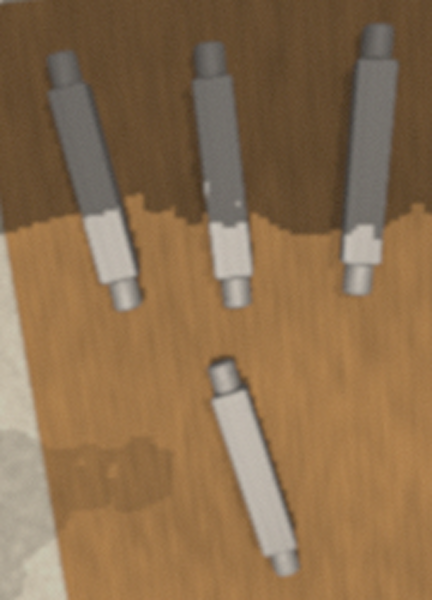

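```bash
cat > meas.py <<'E'
from h import *
import pickle
def meas(pk,pairs,x0,y0,s,off=33,z=21):
    p,c=pickle.load(open(pk,'rb'))
    for n,(a,b) in pairs.items():
        A,B=unproj(c,[(x0+a[0]/s,y0+a[1]/s),(x0+b[0]/s,y0+b[1]/s)],z,p)
        if A[1]<B[1]: A,B=B,A   # A = +y end
        d=(A-B)/np.linalg.norm(A-B); m=(A+B)/2
        print(n,'mid',m[:2].round(1),'len',np.linalg.norm(A-B).round(1),'yaw_tool',(np.degrees(np.arctan2(d[1],d[0]))-90).round(1),'grip',(m-off*d)[:2].round(1))
E
python3 - <<'E'
from meas import *
meas('w3.pkl',{'A':((70,92),(118,279)),'B':((212,78),(233,277)),'C':((378,60),(361,262)),'D':((230,397),(280,552))},225,45,2.4)
E
```

```text
A mid [469.6 286.5] len 86.0 yaw_tool 12.6 grip [476.7 254.3]
B mid [529.7 289.6] len 88.9 yaw_tool 6.1 grip [533.2 256.8]
C mid [597.1 296.5] len 88.4 yaw_tool -2.5 grip [595.7 263.5]
D mid [546.  144.6] len 87.6 yaw_tool 17.4 grip [555.8 113.1]
```

```bash
sed -i 's/\[0,0,np.radians(float(sys.argv\[5\]))\]/[np.radians(float(sys.argv[5])),0,0]/' go.py; python3 go.py 555.5 112 100 17.4 12
```

```text
toolx [ 0.999 -0.009 -0.035] tooly [-0.035 -0.007 -0.999] yaw -0.51
turn tool rotvec deg [ 12.02 -18.05  -0.18]
shift tool mm [ 26.5 214.5 -98.8] world [  18.1 -100.6 -214.6]
```

>>> move_arm:
  rows: "50 0.008 0.05 -0.026 0 0 0;50 0.008 0.05 -0.026 0 0 0;50 0.008 0.05 -0.026 0 0 0;50 0.003 0.05 -0.021 0 0 0;50 0 0 0 6 -9 0;50 0 0 0 6 -9 0;50 0 0 0 0 0 0"

```text
clock: 6.5
position: [557.7, 99.4, 100.9]
ee_rot: [-0.622, -0.089, 0.117, 0.769]
ft_force: [1.0, 0.9, 1.2]
gripper_width: 0.502
```

```bash
python3 go.py 555.5 114 8 17.4 12;python3 go.py 555.5 114 40 17.4 12
```

```text
toolx [ 0.957  0.29  -0.009] tooly [-0.069  0.199 -0.978] yaw 16.84
turn tool rotvec deg [-0.14 -0.65 -0.39]
shift tool mm [ 2.9 93.9 -5.2] world [ -2.2  14.6 -92.9]
toolx [ 0.957  0.29  -0.009] tooly [-0.069  0.199 -0.978] yaw 16.84
turn tool rotvec deg [-0.14 -0.65 -0.39]
shift tool mm [ 2.6 62.6  1.5] world [ -2.2  14.6 -60.9]
```

>>> move_arm:
  rows: "50 0.002 0.03 0 0 -0.6 -0.4;50 0.001 0.03 0.001 0 0 0;50 0 0 0 0 0 0"

```text
clock: 6.88
position: [557.6, 111.1, 40.8]
ee_rot: [-0.624, -0.091, 0.113, 0.768]
ft_force: [-1.1, 0.2, -0.3]
gripper_width: 0.498
```

```bash
python3 go.py 555.5 114 8 17.4 12; python3 -c "
from h import *
snap('wrist','w4.png');snap('side','d4.png');crop('d4.png','d4a.png',220,200,440,420,3)"
```

```text
toolx [ 0.958  0.288 -0.001] tooly [-0.06   0.196 -0.979] yaw 16.72
turn tool rotvec deg [ 0.16 -0.67  0.1 ]
shift tool mm [-1.1 32.8 -3.4] world [ -2.1   2.9 -32.8]
```

View pics/w4.png

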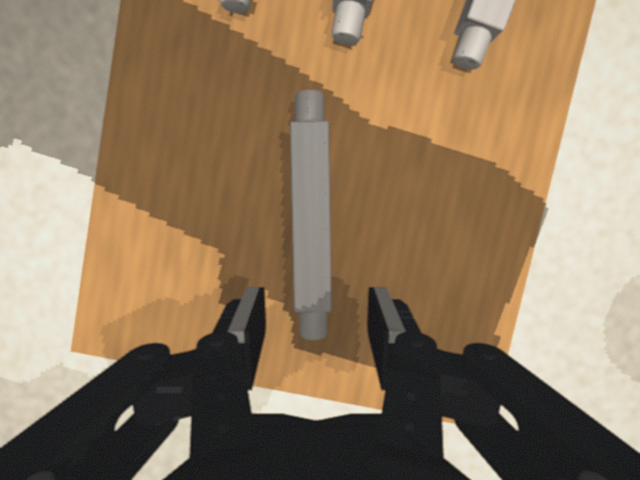

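View pics/d4a.png

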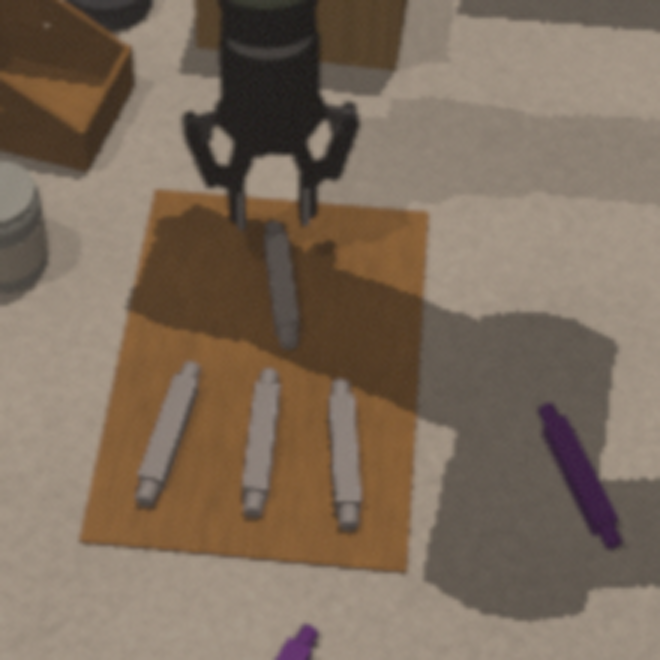

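>>> move_arm:
  rows: "50 -0.001 0.02 -0.002 0 -0.6 0;50 0 0.013 -0.001 0 0 0;50 0 0 0 0 0 0;10 0 0 0 0 0 0;10 0 0 0 0 0 0;10 0 0 0 0 0 0"
  grip_force: 70

```text
clock: 7.72
position: [562.7, 113.7, 15.3]
ee_rot: [-0.625, -0.1, 0.111, 0.766]
ft_force: [-0.7, -0.6, -1.5]
gripper_width: 0.176
```

```bash
python3 go.py 555.5 114 8 17.4 12; python3 -c "
from h import *
print(r.state()['gripper_width'])
snap('wrist','w5.png')"
```

```text
toolx [0.955 0.296 0.014] tooly [-0.046  0.195 -0.98 ] yaw 17.2
turn tool rotvec deg [ 0.48 -0.03  0.82]
shift tool mm [-6.9  7.5  0.9] world [-7.2  0.3 -7.3]
0.1760779042852168
```

View pics/w5.png

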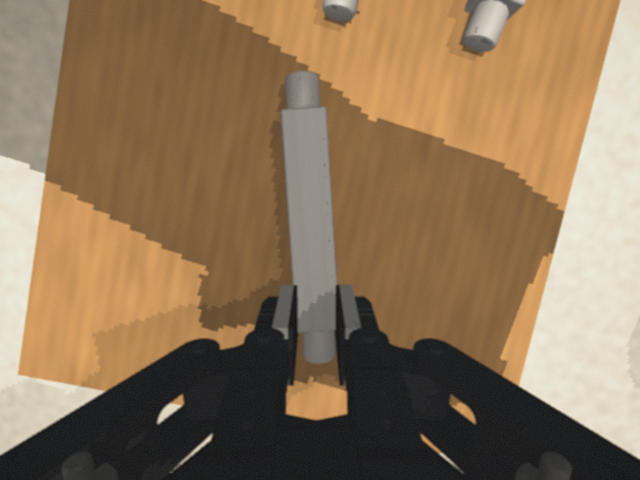

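>>> move_arm:
  rows: "40 0 0 0 0 0 0;40 0 0 0 0 0 0;40 -0.003 0.006 0 0 3 0;40 0 0.002 0 0 0 0;40 0 0 0 0 0 0"

```text
clock: 8.4
position: [560.4, 114.4, 7.7]
ee_rot: [-0.627, -0.08, 0.094, 0.769]
ft_force: [0.6, 0.1, -0.4]
gripper_width: 0.403
```

```bash
python3 go.py 555.5 114 8 17.4 12; python3 -c "
from h import *
print(r.state()['gripper_width'])
snap('wrist','w6.png')"
```

```text
toolx [0.969 0.246 0.005] tooly [-0.044  0.195 -0.98 ] yaw 14.23
turn tool rotvec deg [ 0.46 -3.04  0.93]
shift tool mm [-4.8 -0.1  0.8] world [-4.9 -0.4  0.3]
0.4027795749464313
```

View pics/w6.png

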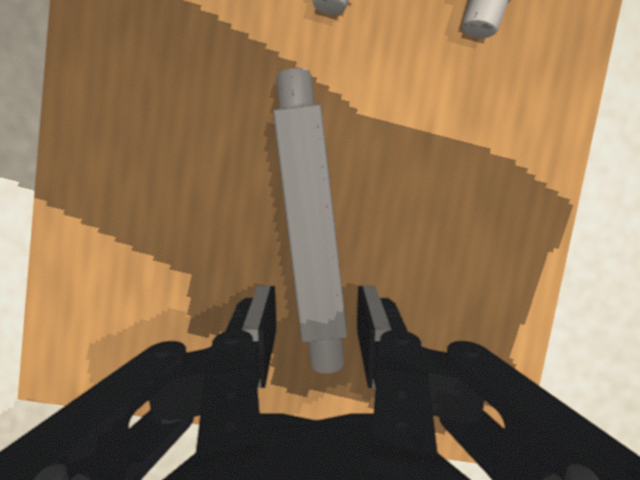

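>>> move_arm:
  rows: "40 0.001 0 0.003 0 -6 1;40 0 0 0 0 0 0;10 0 0 0 0 0 0;10 0 0 0 0 0 0;10 0 0 0 0 0 0;10 0 0 0 0 0 0"

```text
clock: 9.2
position: [561.1, 117.3, 9.1]
ee_rot: [-0.622, -0.115, 0.133, 0.763]
ft_force: [0.3, -0.5, 1.1]
gripper_width: 0.185
```

```bash
python3 go.py 555.5 114 100 20 12; python3 -c "
from h import *
print(r.state()['gripper_width'])
snap('wrist','w7.png')"
```

```text
toolx [0.938 0.347 0.01 ] tooly [-0.06  0.19 -0.98] yaw 20.28
turn tool rotvec deg [0.51 0.39 0.5 ]
shift tool mm [ -5.5 -89.4  17. ] world [-5.6 -3.3 90.9]
0.18535734430448594
```

View pics/w7.png

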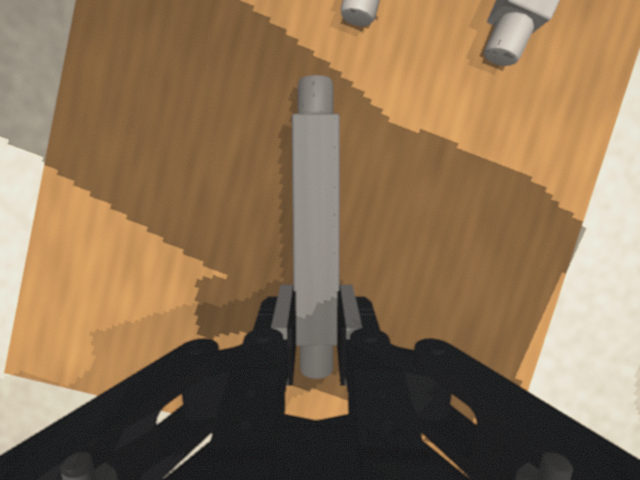

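>>> move_arm:
  rows: "10 0 -0.02 0 0 0 0;10 0 -0.05 0 0 0 0;10 0 -0.06 0 0 -8 0;10 0 -0.06 0 0 -10 0;10 0 -0.06 0 0 -10 0;10 0 -0.06 0 0 -10 0;10 0 0 0 0 -10 0;10 0 0 0 0 -10 0"

```text
clock: 10.25
position: [578.2, 55.6, 318.7]
ee_rot: [-0.472, -0.477, 0.428, 0.604]
ft_force: [-0.2, -0.7, -1.4]
gripper_width: 0.186
```

```bash
python3 go.py 480 -60 330 82 12; python3 -c "
from h import *
s=r.state();print(s['gripper_width'],s['joint_pos'],s['clock'])
snap('side','d7.png')"
```

```text
toolx [0.177 0.969 0.172] tooly [-0.067  0.186 -0.98 ] yaw 79.64
turn tool rotvec deg [ 6.49 -0.8  10.17]
shift tool mm [-127.5  -26.1   78.8] world [ -98.2 -115.6   11.3]
0.1856161986553286 [-0.12488039  0.40520388  0.12917544  1.38582738  0.17758592  0.03916126] 10.25
```

View pics/d7.png

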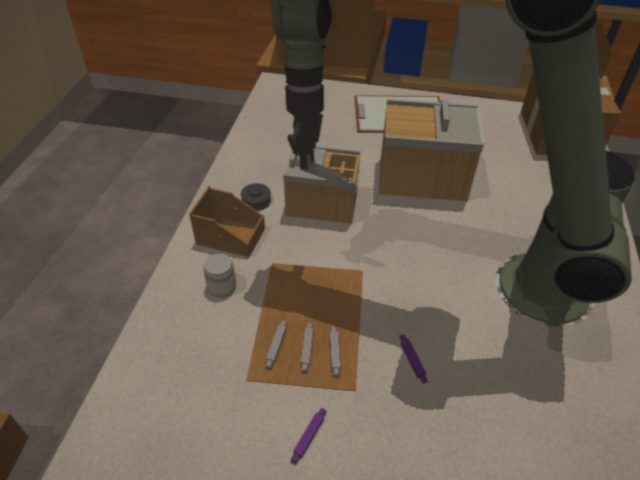

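```bash
python3 go.py 560 -60 330 82 -78
```

```text
toolx [0.173 0.97  0.173] tooly [-0.066  0.186 -0.98 ] yaw 79.86
turn tool rotvec deg [-83.18  -8.3    7.39]
shift tool mm [-113.4  -30.9    0.9] world [ -18.5 -115.6   10.8]
```

>>> move_arm:
  rows: "10 -0.02 0 0 -10 -1 0.9;10 -0.02 0 0 -10 -1 0.9;10 -0.02 0 0 -10 -1 0.9;10 -0.02 0 0 -10 -1 0.9;10 -0.02 0 0 -10 -1 0.9;10 0 0 0 -10 -1 0.9;10 0 0 0 -10 -1 0.9;10 0 0 0 -10 -1 0.9"

```text
clock: 11.3
position: [572.7, -45.3, 294.4]
ee_rot: [0.736, 0.641, -0.13, -0.174]
ft_force: [1.0, 0.0, -3.1]
gripper_width: 0.187
```

```bash
python3 go.py 560 -141 300 82 -78; python3 -c "
from h import *
s=r.state();print(s['gripper_width'],s['joint_pos'],s['clock'])
snap('side','d8.png');snap('scene','s8.png')"
```

```text
toolx [0.145 0.989 0.032] tooly [ 0.898 -0.119 -0.424] yaw 81.63
turn tool rotvec deg [-13.1   -1.83   0.23]
shift tool mm [-96.3  -2.4  -8.4] world [-12.7 -95.7   5.6]
0.18660612786279432 [-0.27878208 -0.05957522 -1.24359629 -0.74192918  0.13350776 -0.02812214] 11.3
```

View pics/d8.png

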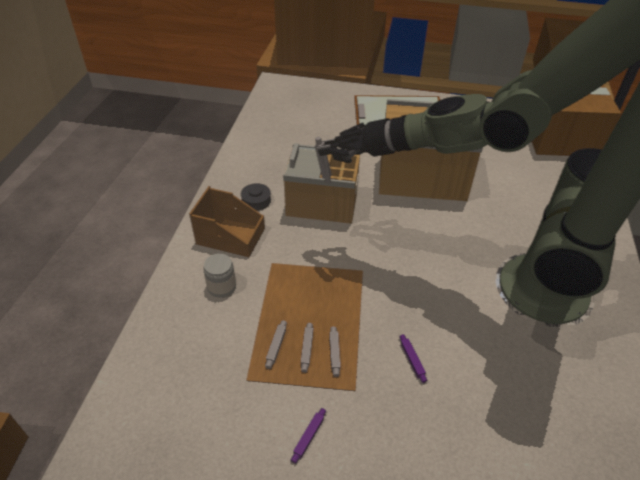

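View pics/s8.png

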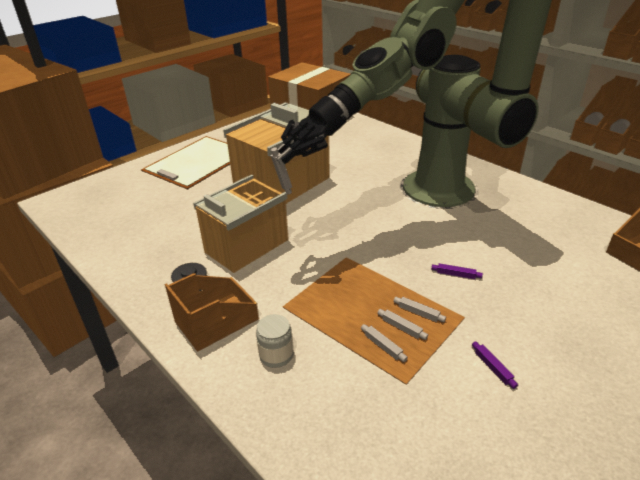

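```bash
cat > fk.py <<'E'
import numpy as np
from scipy.optimize import least_squares
# j1,j2,j3,j4,j5, tcp
D=[([-.134,.3269,-.1936,1.052,0],[549.4,.1,230.5]),([-.346,.376,.135,1.345,-.012],[574.5,-132.3,334.2]),
([-.1249,.4052,.1292,1.3858,.1776],[578.2,55.6,318.7]),([-.2788,-.0596,-1.2436,-.7419,.1335],[572.7,-45.3,294.4])]
def fk(p,q):
    h,L2,L3,al,T,off,t1=p; j1,j2,j3,j4,j5=q
    psi=j2-j3+al; th=j2-j3+j4
    r=L2*np.sin(j2)+L3*np.cos(psi)+np.cos(th)*T*np.cos(j5)+t1*np.sin(th)
    z=h+L2*np.cos(j2)-L3*np.sin(psi)-np.sin(th)*T*np.cos(j5)+t1*np.cos(th)
    # lateral
    return r,z
def res(p):
    out=[]
    for q,x in D:
        r,z=fk(p,q); c,s=np.cos(q[0]),np.sin(q[0]); out+=[r-(c*x[0]+s*x[1]),z-x[2]]
    return np.r_[out,(np.array(p)-[364,390,426,-.34,425,0,0])*[.01,.01,.01,.1,.003,0,.02]]
if __name__=='__main__':
    s=least_squares(res,[364,390,426,-.34,425,0,0]);print(s.x.round(3),res(s.x).round(1))
    for q,x in D: print('lat',-np.sin(q[0])*x[0]+np.cos(q[0])*x[1], q[4])
E
python3 fk.py
```

```text
[ 3.25181e+02  4.85513e+02  4.07265e+02 -1.72000e-01  4.16117e+02
  1.94000e-01  7.05800e+00] [ 0.6 -0.6 -0.  -1.5 -0.5  2.  -0.2  0.1 -0.4  1.  -0.2  0.  -0.   0.
  0.1]
lat 73.49858233745582 0
lat 70.37506497452006 -0.012
lat 127.19644482751663 0.1776
lat 114.05748769902952 0.1335
```

```bash
cat > ik.py <<'E'
from fk import *
P=least_squares(res,[364,390,426,-.34,425,0,0]).x
def ik(x,y,z,th,phi=None):
    # lateral eq: -s x + c y = 74 + 300 sin(j5), j5 = phi - j1 (sign +)
    from scipy.optimize import brentq
    f=lambda j1: -np.sin(j1)*x+np.cos(j1)*y-74-(300*np.sin((phi-j1))*np.cos(th) if phi is not None else 0)
    j1=brentq(f,-1.2,1.2); j5=phi-j1 if phi is not None else 0
    rr=np.cos(j1)*x+np.sin(j1)*y
    best=None
    for g in ([-.1,-1.2],[.4,0],[-.5,-.8]):
        s=least_squares(lambda v:np.array(fk(P,(j1,v[0],v[1],th-v[0]+v[1],j5)))-[rr,z],g)
        if best is None or s.cost<best.cost: best=s
    j2,j3=best.x; return np.array([j1,j2,j3,th-j2+j3,j5]),best.cost
if __name__=='__main__':
    for x,y in ((557,-141),(559,-179),(519,-143),(521,-181)):
        for t in (12,20,30,40):
            for z in (180,):
                q,c=ik(x,y,z,np.radians(t),np.radians(-8)); print(x,y,z,t,q.round(2),round(c,2))
E
python3 ik.py
```

```text
557 -141 180 12 [-0.62  1.03 -1.35 -2.17  0.48] 0.0
557 -141 180 20 [-0.6   0.74 -1.36 -1.75  0.46] 0.0
557 -141 180 30 [-0.57  0.41 -1.28 -1.17  0.43] 0.0
557 -141 180 40 [-0.53  0.21 -1.15 -0.67  0.39] 0.0
559 -179 180 12 [-0.72  0.98 -1.3  -2.06  0.58] 0.0
559 -179 180 20 [-0.7   0.74 -1.3  -1.69  0.56] 0.0
559 -179 180 30 [-0.67  0.46 -1.24 -1.17  0.53] 0.0
559 -179 180 40 [-0.62  0.27 -1.12 -0.69  0.48] 0.0
519 -143 180 12 [-0.72  1.16 -1.42 -2.37  0.58] 0.0
519 -143 180 20 [-0.7   0.86 -1.43 -1.94  0.56] 0.0
519 -143 180 30 [-0.65  0.46 -1.37 -1.3   0.51] 0.0
519 -143 180 40 [-0.6   0.2  -1.24 -0.73  0.46] 0.0
521 -181 180 12 [-0.82  1.08 -1.35 -2.22  0.68] 0.0
521 -181 180 20 [-0.8   0.83 -1.36 -1.84  0.66] 0.0
521 -181 180 30 [-0.75  0.5  -1.31 -1.29  0.61] 0.0
521 -181 180 40 [-0.7   0.27 -1.2  -0.77  0.56] 0.0
```

>>> move_arm:
  rows: "10 0 0 0 10 1 -0.9;10 0 0 0 10 1 -0.9;10 0 0 0 10 1 -0.9;10 0.01 0 0 10 1 -0.9;10 0.01 0 0 10 1 -0.9;10 0.01 0 0 10 1 -0.9;10 0.01 0 0 10 1 -0.9;10 0.01 0 0 10 1 -0.9"

```text
clock: 12.4
position: [574.7, 4.5, 301.6]
ee_rot: [-0.458, -0.46, 0.429, 0.628]
ft_force: [1.7, -0.6, -1.7]
gripper_width: 0.185
```

```bash
python3 go.py 560 20 340 3 0; python3 -c "
from h import *
s=r.state();print(s['gripper_width'],s['joint_pos'],s['clock'])"
```

```text
toolx [0.208 0.961 0.184] tooly [-0.117  0.211 -0.97 ] yaw 77.76
turn tool rotvec deg [-14.72  75.21   3.05]
shift tool mm [ 18.9 -32.3  23.1] world [-14.7  15.5  38.4]
0.18547131318978463 [-0.2175619   0.45774381  0.15704115  1.43370533  0.18170283 -0.03375382] 12.4
```

>>> move_arm:
  rows: "10 0 -0.01 0 -1.9 9.6 0.4;10 0 -0.01 0 -1.9 9.6 0.4;10 0 -0.01 0 -1.9 9.6 0.4;10 0 -0.01 0 -1.9 9.6 0.4;10 0 0 0 -1.9 9.6 0.4;10 0 0 0 -1.9 9.6 0.4;10 0 0 0 -1.9 9.6 0.4;10 0 0 0 -1.9 9.6 0.4"

```text
clock: 13.4
position: [567.6, -2.2, 348.6]
ee_rot: [0.71, -0.029, -0.005, -0.704]
ft_force: [-0.6, -0.1, -1.1]
gripper_width: 0.186
```

```bash
python3 go.py 558 -60 320 3 -78; python3 -c "
from h import *
s=r.state();print(s['gripper_width'],s['joint_pos'],s['clock'])"
```

```text
toolx [ 0.998 -0.035 -0.048] tooly [-0.048 -0.007 -0.999] yaw -1.98
turn tool rotvec deg [-77.56  -2.29  -5.71]
shift tool mm [ -6.2  29.4 -57.9] world [ -9.6 -57.8 -28.6]
0.18553458826675534 [-0.126909    0.35605785  0.14574223  1.40756441 -0.01296995  1.47857281] 13.4
```

>>> move_arm:
  rows: "10 0 0 0 -9.7 -0.3 -0.7;10 0 0 0 -9.7 -0.3 -0.7;10 0 0 0 -9.7 -0.3 -0.7;10 0 0 0 -9.7 -0.3 -0.7;10 0 0 0 -9.7 -0.3 -0.7;10 0 0 0 -9.7 -0.3 -0.7;10 0 0 0 -9.7 -0.3 -0.7;10 0 0 0 -9.7 -0.3 -0.7"

```text
clock: 14.4
position: [559.3, -2.7, 372.0]
ee_rot: [0.995, 0.019, -0.002, -0.1]
ft_force: [-1.8, -0.5, -1.3]
gripper_width: 0.183
```

```bash
python3 go.py 557.4 -144.4 280 3 -78; python3 -c "
from h import *
s=r.state();print(s['gripper_width'],s['joint_pos'],s['clock'])
snap('scene','s9.png');snap('side','d9.png')"
```

```text
toolx [ 0.999  0.037 -0.   ] tooly [ 0.037 -0.979 -0.198] yaw 2.14
turn tool rotvec deg [ 0.57 -0.15 -0.85]
shift tool mm [ -7.2 156.9  62.1] world [  -1.9 -141.7  -92. ]
0.183213989607911 [ 0.3746102   0.76708073  0.1338364   1.96009397 -1.18085074  2.62701461] 14.4
```

View pics/s9.png

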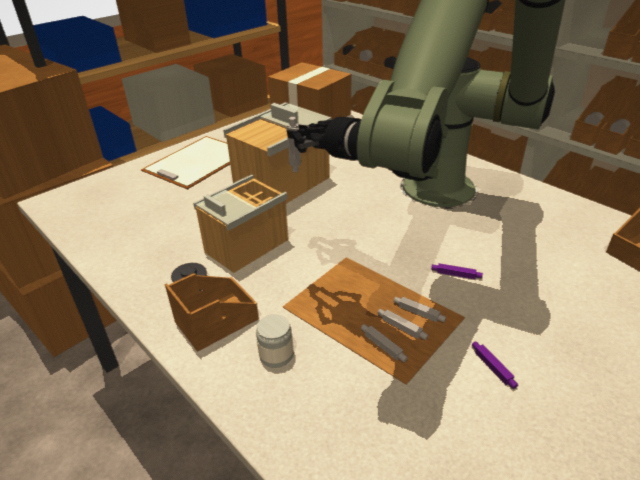

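View pics/d9.png

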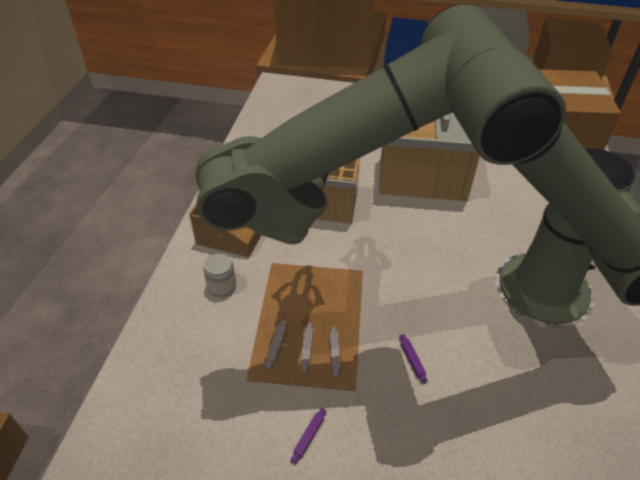

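>>> move_arm:
  rows: "10 -0.002 0.04 0.015 0.5 0 -0.8;10 -0.002 0.04 0.015 0 0 0;10 -0.002 0.04 0.015 0 0 0;10 -0.001 0.037 0.013 0 0 0;10 0 0 0 0 0 0"

```text
clock: 15.12
position: [560.8, -148.4, 284.7]
ee_rot: [0.994, 0.023, -0.003, -0.111]
ft_force: [0.2, 0.1, 0.2]
gripper_width: 0.186
```

```bash
python3 go.py 557.4 -144.4 285 3 -78; python3 -c "
from h import *
s=r.state();print(s['gripper_width'],s['joint_pos'],s['clock'])
snap('scene','s10.png');crop('s10.png','s10a.png',190,110,370,290,3.3);snap('wrist','w10.png')"
```

```text
toolx [ 0.999  0.046 -0.   ] tooly [ 0.045 -0.974 -0.222] yaw 2.62
turn tool rotvec deg [-0.8  -0.07 -0.37]
shift tool mm [-3.2 -4.2  0.6] world [-3.4  4.   0.3]
0.18587623557678398 [ 0.13269213  0.61296025 -0.26276428  1.06038195 -1.33133889  1.945688  ] 15.125
```

View pics/s10a.png

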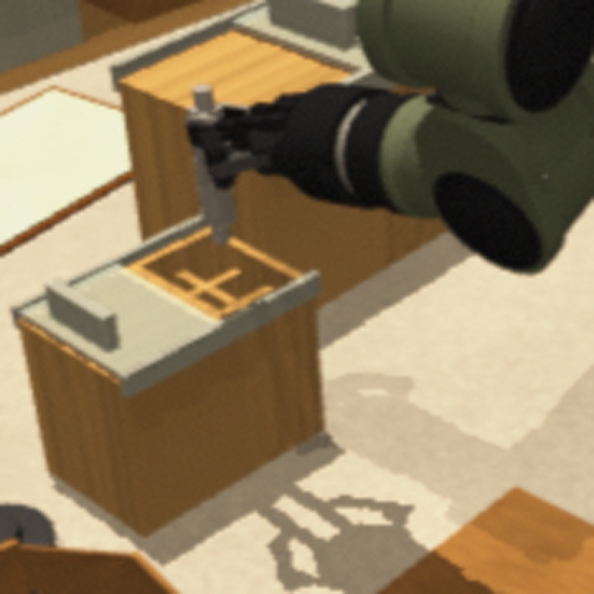

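View pics/w10.png

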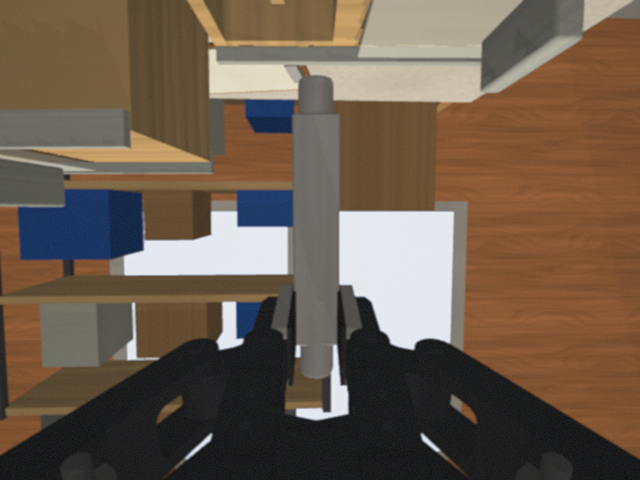

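```bash
cat > chk.py <<'E'
from h import *
import sys
# usage: chk u_bot v_bot zbot u_top v_top ztop (scene full px)
c=camera(sys.argv[7] if len(sys.argv)>7 else 'scene'); a=list(map(float,sys.argv[1:7]))
print(unproj(c,[a[0:2]],a[2]),unproj(c,[a[3:5]],a[5]))
E
python3 chk.py 257.3 181.5 192 252 137 313
```

```text
[[ 554.52024493 -146.87864742  192.        ]] [[ 561.58500261 -138.51645158  313.        ]]
```

>>> move_arm:
  rows: "10 -0.003 -0.004 0 -0.8 0 -0.4;10 0 0.005 0.024 0 0 0;10 0 0.005 0.024 0 0 0;10 0 0 0 0 0 0"

```text
clock: 15.78
position: [560.5, -137.3, 239.1]
ee_rot: [0.994, 0.032, -0.005, -0.103]
ft_force: [0.2, 0.9, -0.7]
gripper_width: 0.186
```

```bash
python3 go.py 557.4 -144.4 187 3 -78; python3 -c "
from h import *
s=r.state();print(s['gripper_width'],s['joint_pos'],s['clock'])
snap('scene','s11.png');crop('s11.png','s11a.png',190,110,350,270,4);snap('side','d11.png');crop('d11.png','d11a.png',200,100,400,250,3.9)"
```

```text
toolx [ 0.998  0.064 -0.004] tooly [ 0.062 -0.977 -0.206] yaw 3.67
turn tool rotvec deg [0.12 0.35 0.61]
shift tool mm [-3.4 17.5 49.6] world [ -3.1  -7.1 -52.1]
0.1855242487021278 [ 0.15507713  0.68694562 -0.28816647  1.00670734 -1.34423425  1.98751733] 15.775
```

View pics/s11a.png

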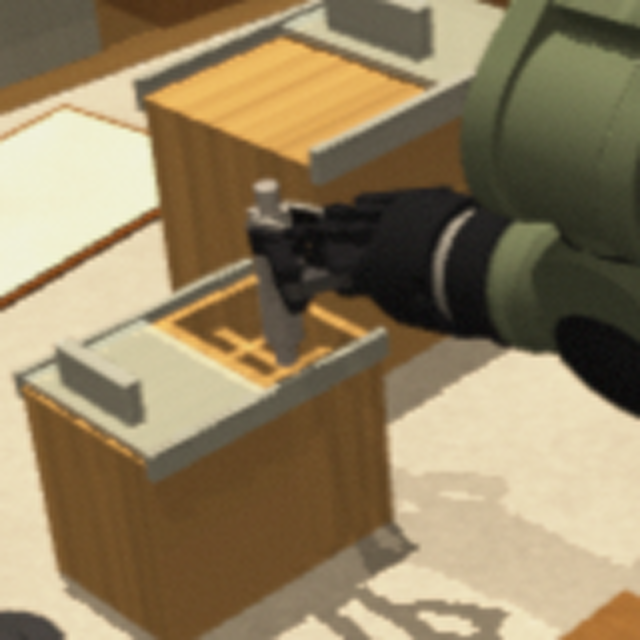

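View pics/d11a.png

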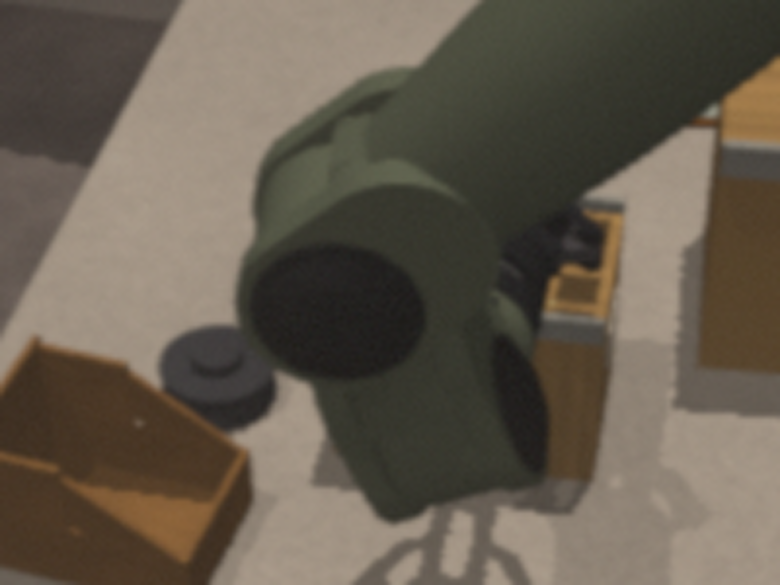

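```bash
python3 chk.py 262 200.5 146 256.5 156 267
```

```text
[[ 557.10198845 -132.09730043  146.        ]] [[ 559.1899218  -132.36608898  267.        ]]
```

>>> move_arm:
  rows: "10 -0.003 0.008 0 0 0.3 0.6;10 0 0.002 0.003 0 0 0;10 0 0 0 0 0 0"

```text
clock: 16.3
position: [559.4, -147.6, 238.0]
ee_rot: [0.994, 0.026, 0.001, -0.103]
ft_force: [-0.2, -0.2, -2.1]
gripper_width: 0.186
```

```bash
python3 go.py 557.9 -144.5 187 3 -78
```

```text
toolx [0.999 0.052 0.007] tooly [ 0.052 -0.977 -0.206] yaw 2.95
turn tool rotvec deg [ 0.14 -0.38  0.03]
shift tool mm [-1.7  7.4 50.6] world [ -1.5   3.1 -51. ]
```

>>> move_arm:
  rows: "10 -0.001 0.001 0.015 0 0 0;10 -0.001 0.003 0.015 0 0 0;10 0 0.003 0.012 0 0 0;10 0 0 0 0 0 0"

```text
clock: 16.8
position: [557.0, -145.9, 191.5]
ee_rot: [0.994, 0.026, -0.0, -0.104]
ft_force: [0.1, 0.3, -1.6]
gripper_width: 0.181
```

```bash
python3 go.py 557.9 -144.5 187 3 -78; python3 -c "
from h import *
s=r.state();print(s['gripper_width'],s['joint_pos'],s['clock'])
snap('scene','s12.png');crop('s12.png','s12a.png',190,110,350,270,4)"
```

```text
toolx [0.999 0.051 0.005] tooly [ 0.051 -0.977 -0.206] yaw 2.93
turn tool rotvec deg [ 0.11 -0.3  -0.01]
shift tool mm [ 1.  -0.4  4.7] world [ 0.9  1.4 -4.5]
0.18127327591549633 [ 0.14026431  0.75055521 -0.31963227  0.89633427 -1.34564131  1.98083539] 16.8
```

View pics/s12a.png

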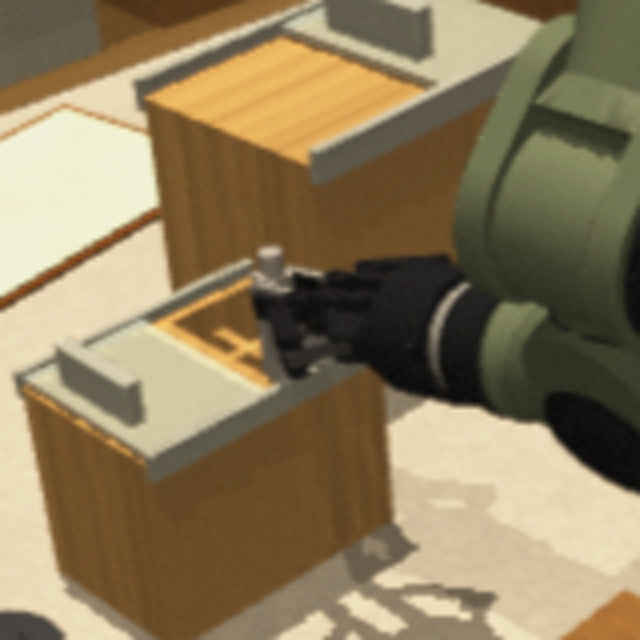

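>>> move_arm:
  rows: "45 0 0 0 0 0 0;45 0 0 0 0 0 0;45 0 0 0 0 0 0;45 0 -0.01 0 0 0 0;45 0 -0.04 -0.04 0 0 0;45 0 -0.04 -0.05 0 0 0;45 0 -0.04 -0.05 0 0 0;45 0 0 0 0 0 0"

```text
clock: 17.85
position: [551.6, -48.9, 357.7]
ee_rot: [0.994, 0.026, 0.003, -0.102]
ft_force: [-0.5, -0.3, -0.6]
gripper_width: 0.451
```

```bash
python3 go.py 557 20 330 10 12; python3 -c "
from h import *
s=r.state();print(s['gripper_width'],s['joint_pos'],s['clock'])
snap('scene','s13.png');crop('s13.png','s13a.png',190,110,350,270,4)"
```

```text
toolx [0.999 0.052 0.01 ] tooly [ 0.053 -0.978 -0.203] yaw 2.97
turn tool rotvec deg [90.2  -6.91 -3.72]
shift tool mm [  8.6 -61.5  41.2] world [  5.4  68.9 -27.7]
0.45118391657142337 [ 0.30845923  0.69229911 -0.01083175  1.74959096 -1.24570421  2.48956852] 17.85
```

View pics/s13a.png

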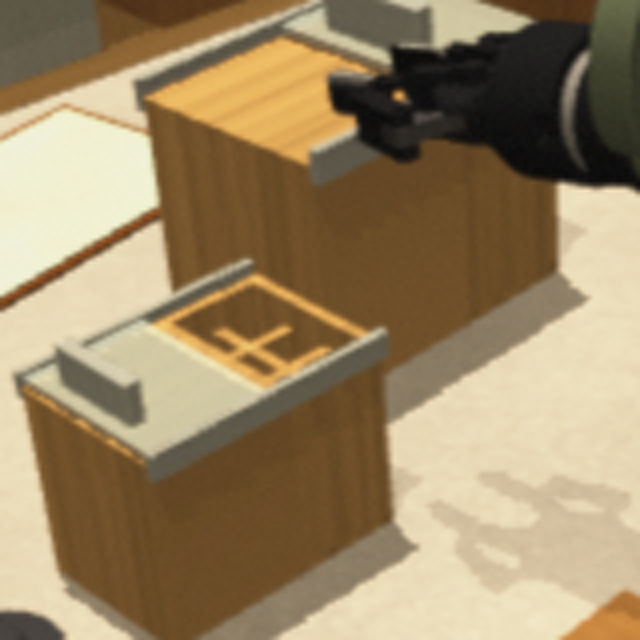

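>>> move_arm:
  rows: "45 0 -0.02 0 9.9 0 -0.5;45 0 -0.02 0 9.9 0 -0.5;45 0 -0.01 0 9.9 0 -0.5;45 0 0 0 9.9 0 0;45 0 0 0 9.9 0 0;45 0 0 0.02 9.9 0 0;45 0 0 0.03 9.9 0 0;45 0 0 0.04 9.9 0 0"

```text
clock: 18.9
position: [543.5, 81.1, 334.6]
ee_rot: [-0.691, -0.029, 0.022, 0.722]
ft_force: [0.0, -0.4, -0.7]
gripper_width: 0.447
```

>>> move_arm:
  rows: "45 0 0 0.05 0 0 0;45 0 0 0.05 0 0 0;45 0 0 0.05 0 0 0;45 0 0 0.04 0 0 0;45 0 0 0 0 0 0"

```text
clock: 19.52
position: [532.5, 269.0, 334.7]
ee_rot: [-0.692, -0.024, 0.019, 0.721]
ft_force: [0.4, -0.7, 0.4]
gripper_width: 0.445
```

```bash
cat > look.py <<'E'
from h import *
import pickle,sys
n=sys.argv[1]; p=pose(); c=snap('wrist',n+'.png'); pickle.dump((p,c),open(n+'.pkl','wb')); s=r.state(); print(p,s['clock'],s['joint_pos'].round(2))
E
python3 look.py w14; python3 go.py 530 200 310 0 0
```

```text
(array([532.48354651, 269.04925052, 334.73614933]), array([-0.69213783, -0.02402844,  0.01933803,  0.72110603])) 19.575 [0.32 0.36 0.11 1.31 0.04 1.83]
toolx [0.998 0.06  0.007] tooly [ 0.005  0.04  -0.999] yaw 3.41
turn tool rotvec deg [-2.3   3.42  0.35]
shift tool mm [ -6.7  21.8 -68.4] world [ -2.5 -67.7 -24.6]
```

View pics/w14.png

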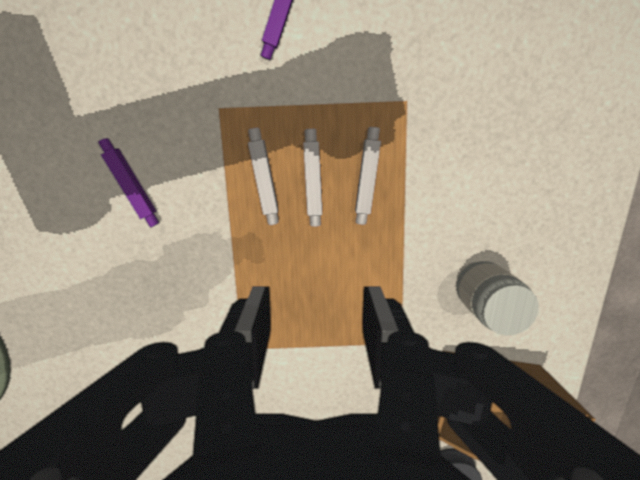

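```bash
python3 - <<'E'
from h import *
crop('w14.png','w14a.png',235,115,395,235,5)
E
```

```text
(no output)
```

View pics/w14a.png

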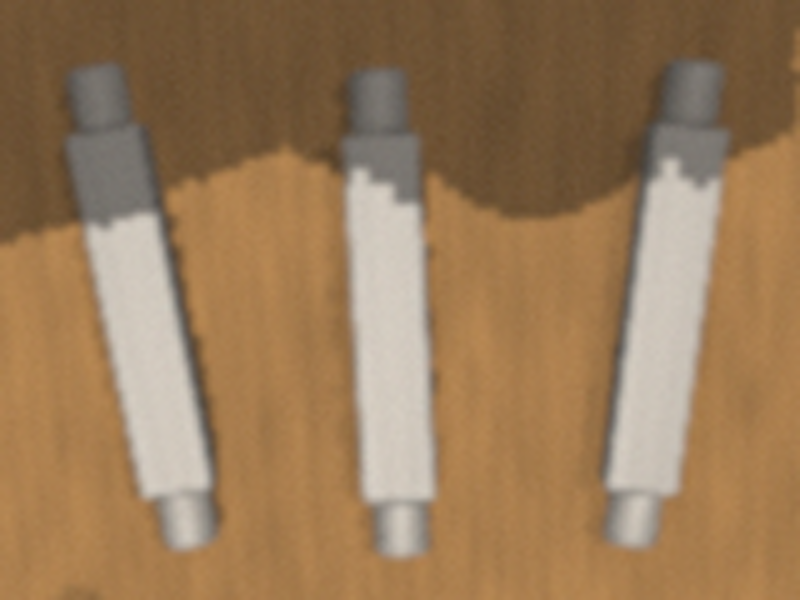

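```bash
python3 - <<'E'
from meas import *
meas('w14.pkl',{'A':((107,130),(175,493)),'B':((382,137),(400,499)),'C':((688,128),(643,492))},235,115,5,31)
E
python3 go.py 533 256 100 6 12
```

```text
A mid [469.3 287.7] len 89.1 yaw_tool 12.3 grip [475.9 257.4]
B mid [530.3 289.9] len 88.2 yaw_tool 6.4 grip [533.7 259.1]
C mid [597.1 296.1] len 88.8 yaw_tool -1.5 grip [596.3 265.1]
toolx [0.998 0.06  0.007] tooly [ 0.005  0.04  -0.999] yaw 3.41
turn tool rotvec deg [ 9.72 -2.52  0.74]
shift tool mm [ -1.9 233.9 -21.1] world [   0.5  -11.7 -234.6]
```

>>> move_arm:
  rows: "45 0 0.05 -0.005 5 -1.3 0.4;45 0 0.05 -0.008 5 -1.3 0.4;45 0 0.06 -0.012 0 0 0;45 0 0.06 -0.012 0 0 0;45 0 0.05 -0.01 0 0 0;45 0 0 0 0 0 0"

```text
clock: 20.32
position: [536.0, 256.7, 51.3]
ee_rot: [-0.626, -0.032, 0.036, 0.778]
ft_force: [0.5, 0.8, 0.4]
gripper_width: 0.449
```

```bash
python3 look.py w15; python3 go.py 533.5 260 8 6.4 12
```

```text
(array([536.04448332, 256.73097469,  51.30368812]), array([-0.62592164, -0.03171279,  0.03641562,  0.77838956])) 20.375 [ 0.21  0.55 -0.37  0.62  0.21  1.69]
toolx [0.995 0.097 0.008] tooly [-0.013  0.215 -0.977] yaw 5.54
turn tool rotvec deg [-0.42 -0.74  0.63]
shift tool mm [-4.7 45.4 -6.8] world [ -4.6   2.6 -45.8]
```

View pics/w15.png

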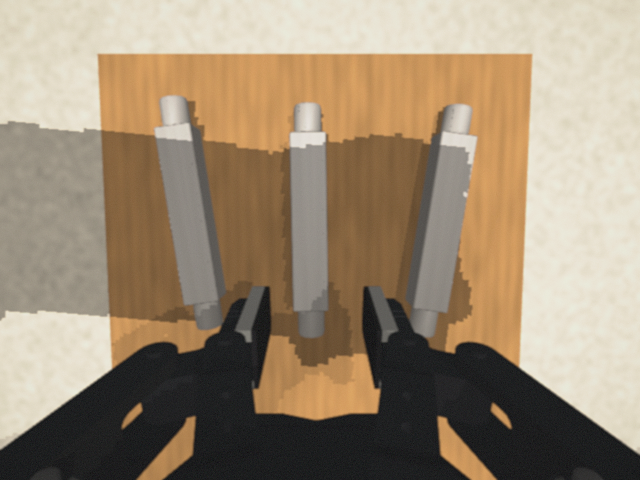

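>>> move_arm:
  rows: "32 -0.002 0.015 -0.002 0 -0.7 0.6;32 -0.001 0.016 -0.001 0 0 0;32 0 0.014 0 0 0 0;32 0 0 0 0 0 0"

```text
clock: 20.88
position: [540.7, 262.1, 22.4]
ee_rot: [-0.626, -0.039, 0.038, 0.778]
ft_force: [-0.5, -0.4, 0.4]
gripper_width: 0.322
```

```bash
python3 look.py w16; python3 go.py 533.5 260 8 6.4 12
```

```text
(array([540.7023023 , 262.11892067,  22.42686563]), array([-0.62581277, -0.03879366,  0.03786445,  0.77808721])) 20.925 [ 0.22  0.6  -0.38  0.55  0.21  1.69]
toolx [0.994 0.108 0.015] tooly [-0.009  0.215 -0.977] yaw 6.19
turn tool rotvec deg [-0.38 -0.03  0.88]
shift tool mm [-8.6 13.5 -4.8] world [ -8.2  -2.7 -14.3]
```

View pics/w16.png

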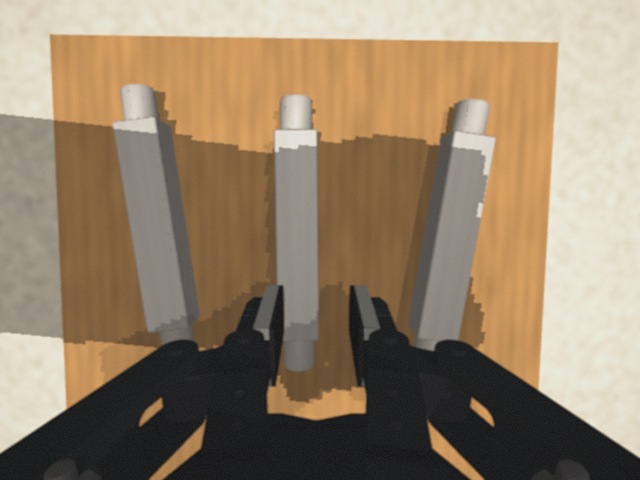

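>>> move_arm:
  rows: "32 -0.005 0 -0.001 0 0 0.9;32 -0.005 0 -0.001 0 0 0;32 0 0 0 0 0 0"

```text
clock: 21.3
position: [532.5, 260.3, 22.7]
ee_rot: [-0.626, -0.036, 0.043, 0.778]
ft_force: [0.1, -0.6, 0.3]
gripper_width: 0.318
```

```bash
python3 look.py w17; python3 go.py 533.5 260 8 6.4 12;  python3 -c "
from h import *
crop('w17.png','w17a.png',200,80,440,400,1.8)"
```

```text
(array([532.45881595, 260.29312165,  22.65687473]), array([-0.6255397 , -0.03600237,  0.04313745,  0.77816648])) 21.35 [ 0.22  0.59 -0.39  0.56  0.22  1.68]
toolx [0.994 0.112 0.002] tooly [-0.022  0.214 -0.977] yaw 6.44
turn tool rotvec deg [-0.41  0.06  0.12]
shift tool mm [ 0.7 14.2 -3.6] world [  0.8  -0.4 -14.7]
```

View pics/w17a.png

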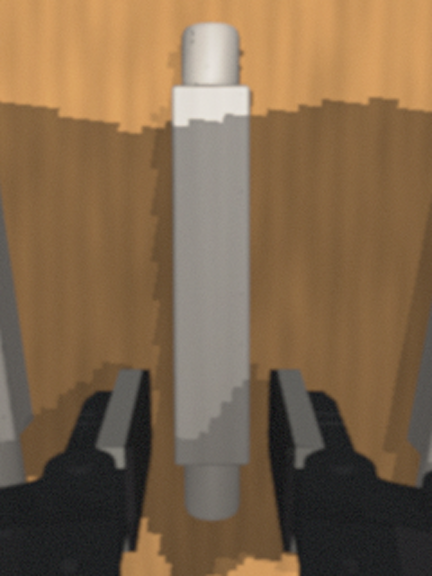

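Centred. Descend the last 14 mm with a counter-bias in x, then close.

>>> move_arm:
  rows: "32 -0.002 0.01 0 0 0 0;32 -0.002 0.007 0 0 0 0;32 0 0 0 0 0 0;10 0 0 0 0 0 0;10 0 0 0 0 0 0;10 0 0 0 0 0 0;10 0 0 0 0 0 0"

```text
clock: 22.22
position: [528.7, 264.2, 5.0]
ee_rot: [-0.625, -0.036, 0.043, 0.778]
ft_force: [-0.2, -0.1, 1.6]
gripper_width: 0.196
```

```bash
python3 look.py w18; python3 go.py 533.5 260 8 6.4 12;  python3 -c "
from h import *
print(r.state()['gripper_width'])
crop('w18.png','w18a.png',200,60,440,400,1.7)"
```

```text
(array([528.73870025, 264.16738166,   5.0430173 ]), array([-0.6253129 , -0.03643799,  0.04283656,  0.77834509])) 22.275 [ 0.23  0.61 -0.41  0.52  0.22  1.69]
toolx [0.994 0.112 0.003] tooly [-0.021  0.214 -0.977] yaw 6.45
turn tool rotvec deg [-0.43  0.08  0.16]
shift tool mm [ 4.3 -3.9 -3.9] world [ 4.8 -4.2  2.9]
0.19048479301497875
```

View pics/w18a.png

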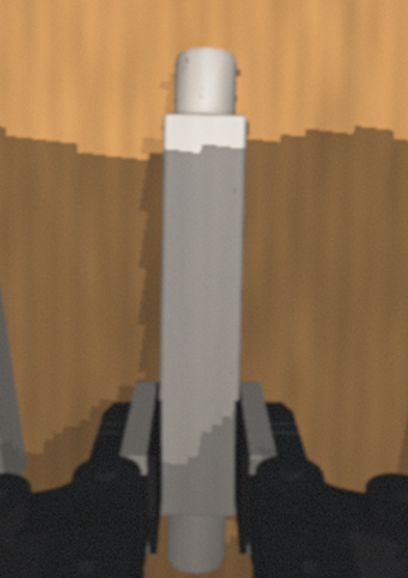

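>>> move_arm:
  rows: "10 0 -0.03 0 0 0 0;10 0 -0.06 0 0 0 0;10 0 -0.06 -0.02 0 0 0;10 0 -0.06 -0.06 0 0 0;10 0.005 -0.06 -0.06 0 0 0;10 0.005 -0.03 -0.06 0 0 0;10 0.005 0 -0.06 0 0 0;10 0.005 0 0 0 0 0"

```text
clock: 23.28
position: [575.9, -14.9, 217.8]
ee_rot: [-0.627, -0.035, 0.047, 0.776]
ft_force: [0.3, 0.5, -1.4]
gripper_width: 0.19
```

```bash
python3 go.py 555 -30 360 3 -78; python3 -c "
from h import *
s=r.state();print(s['gripper_width'],s['joint_pos'],s['clock'])"
```

```text
toolx [ 0.993  0.116 -0.005] tooly [-0.029  0.208 -0.978] yaw 6.66
turn tool rotvec deg [-90.09   3.58   1.96]
shift tool mm [ -23.2 -141.5   17.5] world [-20.9 -15.1 142.2]
0.1899575015191876 [-0.25783352  0.43143219 -0.08908329  1.13303293  0.19518509  1.18908095] 23.275
```

>>> move_arm:
  rows: "10 -0.005 -0.06 0 -5 0.4 0.2;10 -0.005 -0.06 0 -10 0.4 0.2;10 -0.005 -0.02 0 -10.2 0.4 0.2;10 0 0 0 -10.2 0.4 0.2;10 0 0 0 -10.2 0.4 0.2;10 0 0 0 -10.2 0.4 0.2;10 0 0 0 -10.2 0.4 0.2;10 0 0 0 -10.2 0.4 0.2"

```text
clock: 24.28
position: [563.4, -29.8, 360.6]
ee_rot: [0.977, 0.03, -0.005, -0.21]
ft_force: [-0.8, -1.4, -2.3]
gripper_width: 0.191
```

```bash
python3 go.py 559.7 -186.4 290 3 -78; python3 -c "
from h import *
s=r.state();print(s['gripper_width'],s['joint_pos'],s['clock'])"
```

```text
toolx [0.998 0.06  0.002] tooly [ 0.056 -0.91  -0.41 ] yaw 3.44
turn tool rotvec deg [-12.24   0.03   0.46]
shift tool mm [-13.2 171.3   0.3] world [  -3.7 -156.6  -70.6]
0.1910948666309239 [ 0.30070484  0.56240004  0.01379292  1.50747308 -1.08820339  2.10997931] 24.275
```

>>> move_arm:
  rows: "10 -0.002 0 0 -6.2 0 0.2;10 -0.002 0.03 0 -6 0 0.2;10 -0.003 0.045 0.012 0 0 0;10 -0.002 0.045 0.012 0 0 0;10 -0.002 0.045 0.012 0 0 0;10 0 0 0 0 0 0"

```text
clock: 25.02
position: [559.2, -159.0, 282.6]
ee_rot: [0.994, 0.031, -0.012, -0.106]
ft_force: [-0.4, -1.5, -0.3]
gripper_width: 0.19
```

```bash
python3 go.py 559.7 -186.4 240 3 -78; python3 -c "
from h import *
s=r.state();print(s['gripper_width'],s['joint_pos'],s['clock'])"
```

```text
toolx [ 0.998  0.065 -0.017] tooly [ 0.06  -0.975 -0.212] yaw 3.71
turn tool rotvec deg [-0.23  1.09  0.5 ]
shift tool mm [-0.6 35.8 35.9] world [  0.5 -27.4 -42.6]
0.18954577525588304 [ 0.11608258  0.58171871 -0.32638333  0.91068737 -1.350475    1.80756283] 25.025
```

>>> move_arm:
  rows: "10 0 0.018 0.014 -0.2 1 0.5;10 0 0.017 0.014 0 0 0;10 0 0 0 0 0 0"

```text
clock: 25.4
position: [560.4, -183.9, 246.8]
ee_rot: [0.994, 0.028, -0.007, -0.107]
ft_force: [-0.6, 0.0, -1.3]
gripper_width: 0.191
```

```bash
python3 go.py 559.7 -186.4 240 3 -78; python3 -c "
from h import *
s=r.state();print(s['gripper_width'],s['joint_pos'],s['clock'])
snap('scene','s16.png');crop('s16.png','s16a.png',190,110,350,270,4);snap('wrist','w19.png')"
```

```text
toolx [ 0.998  0.057 -0.008] tooly [ 0.054 -0.976 -0.212] yaw 3.27
turn tool rotvec deg [-0.25  0.5   0.17]
shift tool mm [-0.8  3.9  6.1] world [-0.7 -2.5 -6.8]
0.19103981661711086 [ 0.0708098   0.59439558 -0.41451886  0.63285857 -1.35635448  1.63540513] 25.4
```

View pics/s16a.png

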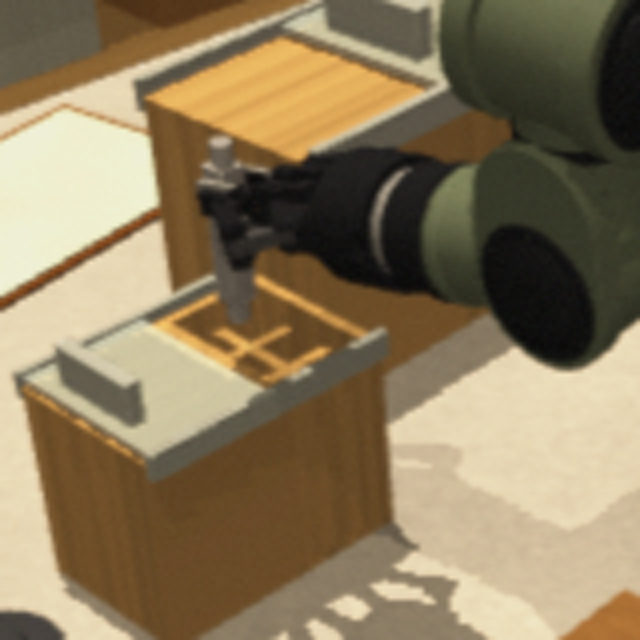

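View pics/w19.png

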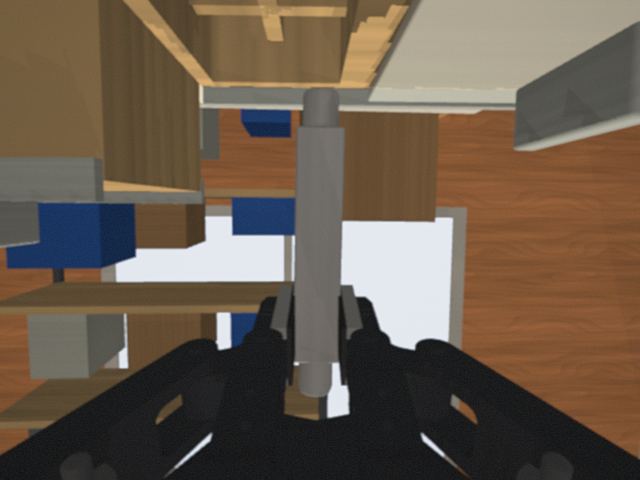

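```bash
python3 chk.py 249.5 190 156 245 146.5 275
```

```text
[[ 557.91007415 -179.29852118  156.        ]] [[ 557.62376794 -176.6644883   275.        ]]
```

>>> move_arm:
  rows: "10 -0.001 0.006 0.017 0 0.5 0;10 0 0.004 0.017 0 0 0;10 0 0.004 0.015 0 0 0;10 0 0 0 0 0 0"

```text
clock: 26.05
position: [563.9, -184.3, 201.0]
ee_rot: [0.994, 0.03, -0.0, -0.103]
ft_force: [0.0, -0.1, -2.3]
gripper_width: 0.195
```

```bash
python3 go.py 559.7 -186.4 192 3 -78; python3 -c "
from h import *
s=r.state();print(s['gripper_width'],s['joint_pos'],s['clock'])
snap('scene','s17.png');crop('s17.png','s17a.png',190,110,350,270,4)"
```

```text
toolx [0.998 0.061 0.006] tooly [ 0.06  -0.977 -0.205] yaw 3.47
turn tool rotvec deg [ 0.17 -0.23  0.53]
shift tool mm [-4.4  3.6  8.4] world [-4.2 -2.1 -9. ]
0.19478711918207148 [ 0.07040336  0.66629302 -0.44437965  0.5012477  -1.36420999  1.6188317 ] 26.05
```

View pics/s17a.png

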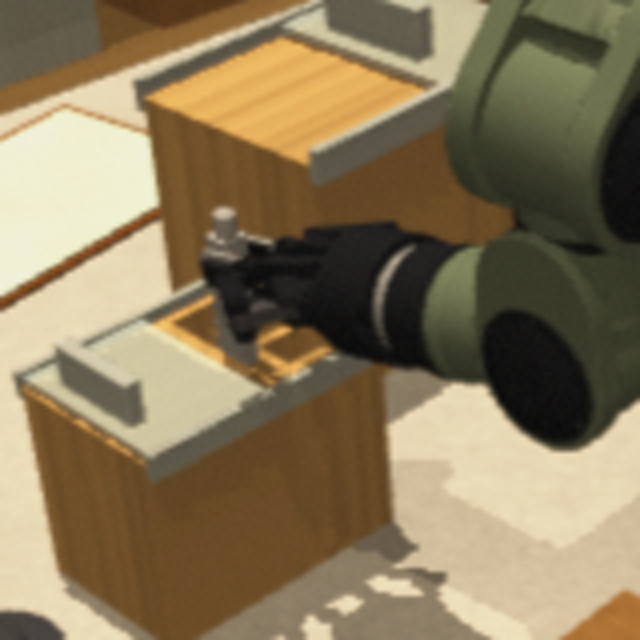

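>>> move_arm:
  rows: "10 -0.004 0.002 0.004 0 0 0.5;10 -0.001 0.001 0.004 0 0 0;10 0 0 0 0 0 0"

```text
clock: 26.48
position: [559.6, -185.8, 193.3]
ee_rot: [0.994, 0.026, 0.0, -0.103]
ft_force: [-0.4, -0.1, -1.5]
gripper_width: 0.195
```

>>> move_arm:
  rows: "45 0 0 0 0 0 0;45 0 0 0 0 0 0;45 0 0 0 0 0 0;45 0 -0.01 0 0 0 0;45 0 -0.04 -0.04 0 0 0;45 0 -0.05 -0.05 0 0 0;45 0 -0.05 -0.05 0 0 0;45 0 -0.04 0 5 0 0"

```text
clock: 27.48
position: [552.2, -57.9, 323.7]
ee_rot: [0.989, 0.024, -0.002, -0.147]
ft_force: [0.5, -0.5, -0.2]
gripper_width: 0.446
```

```bash
python3 go.py 575 150 330 0 0; python3 -c "
from h import *
s=r.state();print(s['gripper_width'],s['joint_pos'],s['clock'])
snap('scene','s18.png');crop('s18.png','s18a.png',190,110,350,270,4)"
```

```text
toolx [0.999 0.048 0.003] tooly [ 0.047 -0.956 -0.291] yaw 2.78
turn tool rotvec deg [73.05  2.27  1.93]
shift tool mm [  32.8 -199.4   54.2] world [ 22.8 207.9   6.3]
0.44601176834796596 [ 0.28156988  0.6392     -0.07803634  1.50069783 -1.19721926  2.2559923 ] 27.475
```

View pics/s18a.png

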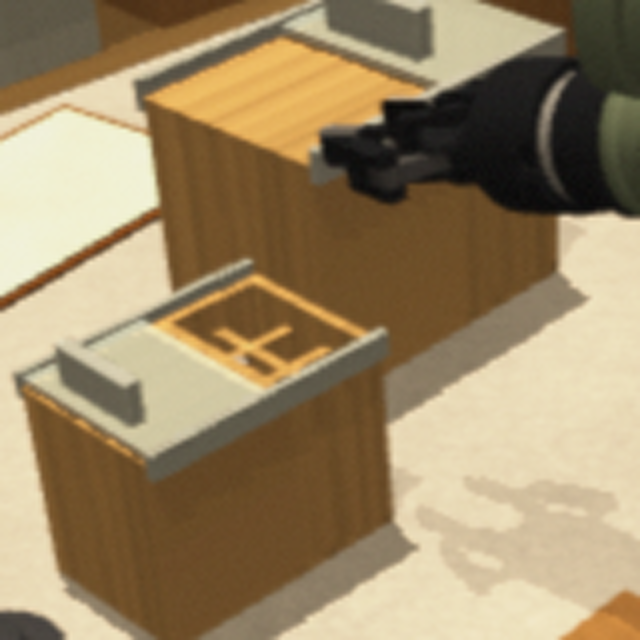

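>>> move_arm:
  rows: "45 0 -0.02 0 10.2 0.4 0.3;45 0 -0.02 0 10.2 0.4 0.3;45 0 -0.02 0 10.2 0.4 0.3;45 0.005 0 0 10.2 0.4 0.3;45 0.005 0 0.01 10.2 0.4 0.3;45 0.005 0 0.03 10.2 0.4 0.3;45 0.005 0 0.05 10.2 0.4 0.3;45 0.005 0 0.05 10.2 0.4 0.3"

```text
clock: 28.52
position: [578.3, 141.5, 334.0]
ee_rot: [-0.636, -0.004, -0.006, 0.772]
ft_force: [-0.3, 0.2, -1.2]
gripper_width: 0.449
```

```bash
python3 go.py 596.3 245 150 -1.5 12; python3 look.py w20
```

```text
toolx [ 1.    -0.005  0.013] tooly [ 0.014  0.191 -0.981] yaw -0.28
turn tool rotvec deg [0.96 1.35 0.49]
shift tool mm [ 15.1 200.7  66.4] world [  18.   103.5 -184. ]
(array([578.25124783, 141.49794229, 334.03365963]), array([-0.63589082, -0.00351622, -0.00601408,  0.77174759])) 28.575 [0.02 0.34 0.07 1.29 0.2  1.59]
```

View pics/w20.png

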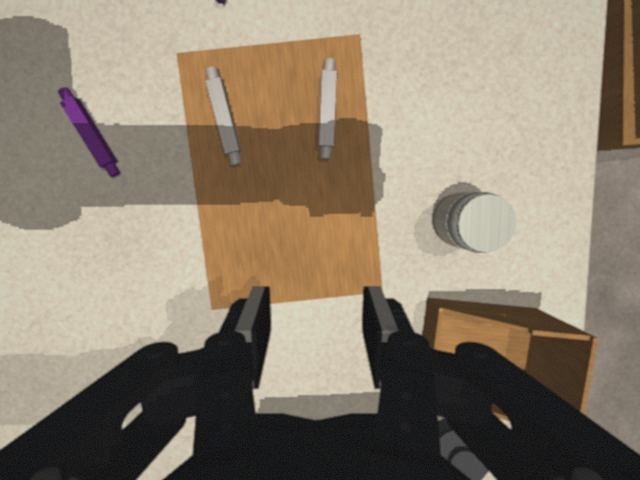

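```bash
python3 - <<'E'
from meas import *
crop('w20.png','w20a.png',190,50,350,170,5)
meas('w20.pkl',{'A':((214,78),(233.5,152)),'C':((329.5,69.5),(325.5,147))},0,0,1,29)
E
```

```text
A mid [470.6 287.2] len 90.1 yaw_tool 13.6 grip [477.5 259. ]
C mid [596.7 295.1] len 91.8 yaw_tool -3.0 grip [595.2 266.2]
```

View pics/w20a.png

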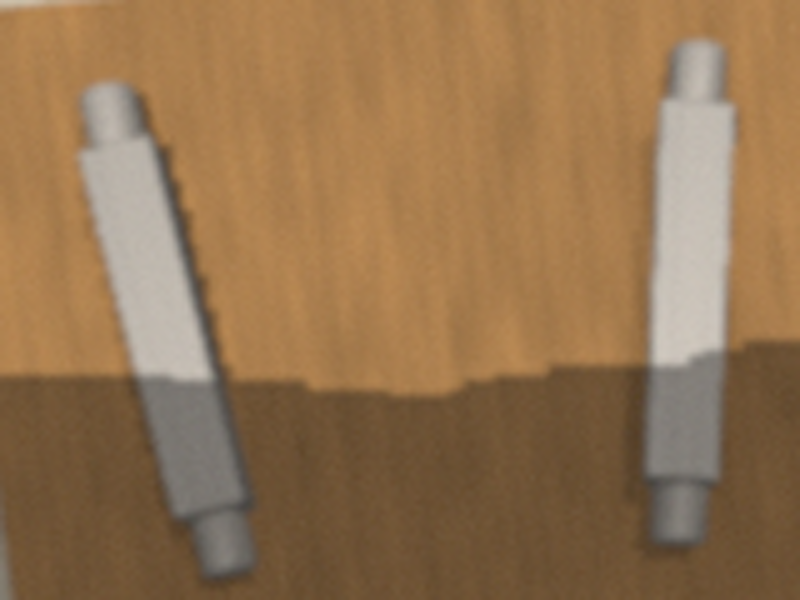

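```bash
python3 go.py 595.8 262 28 -2.3 12
```

```text
toolx [ 1.    -0.005  0.013] tooly [ 0.013  0.197 -0.98 ] yaw -0.26
turn tool rotvec deg [0.63 2.14 0.3 ]
shift tool mm [ 12.7 323.3  56.1] world [  17.1  118.6 -305.7]
```

>>> move_arm:
  rows: "40 0.003 0.05 0.02 0.6 2 0.3;40 0.002 0.06 0.02 0 0 0;40 0.002 0.06 0.016 0 0 0;40 0 0.06 0 0 0 0;40 0 0.05 0 0 0 0;40 0 0.02 0 0 0 0;40 0 0 0 0 0 0"

```text
clock: 29.45
position: [593.3, 255.2, 42.9]
ee_rot: [-0.636, 0.01, -0.019, 0.771]
ft_force: [-0.2, -0.6, 0.7]
gripper_width: 0.4
```

```bash
python3 go.py 595.8 262 28 -2.3 12; python3 look.py w21;python3 -c "
from h import *
crop('w21.png','w21a.png',180,60,460,400,1.7)"
```

```text
toolx [ 0.999 -0.041  0.009] tooly [ 0.017  0.189 -0.982] yaw -2.37
turn tool rotvec deg [1.06 0.03 0.53]
shift tool mm [ 2.1 16.   4. ] world [  2.5   6.8 -14.9]
(array([593.28069771, 255.1696325 ,  42.93270842]), array([-0.63642811,  0.00962453, -0.01889756,  0.77104443])) 29.5 [ 0.21  0.62 -0.25  0.64  0.18  1.82]
```

View pics/w21a.png

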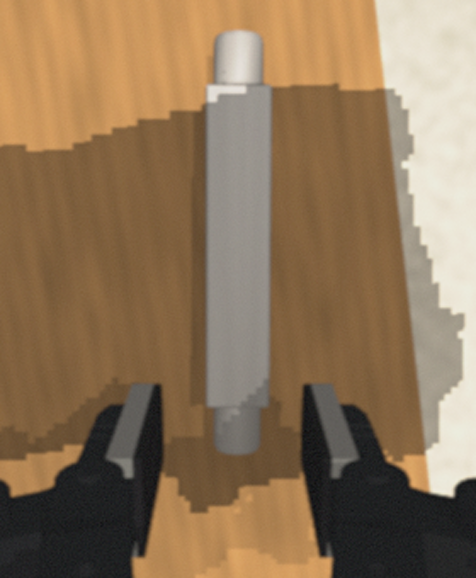

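>>> move_arm:
  rows: "40 0 0.014 0.003 1 0 0.5;40 0 0.014 0.002 0 0 0;40 0 0 0 0 0 0"

```text
clock: 29.88
position: [597.3, 265.8, 19.1]
ee_rot: [-0.629, 0.01, -0.018, 0.777]
ft_force: [-0.9, 0.7, -0.3]
gripper_width: 0.397
```

```bash
python3 go.py 595.8 267 6 -2.3 12; python3 look.py w22;python3 -c "
from h import *
crop('w22.png','w22a.png',180,60,460,400,1.7)"
```

```text
toolx [ 0.999 -0.041  0.007] tooly [ 0.015  0.208 -0.978] yaw -2.34
turn tool rotvec deg [-0.04  0.04  0.41]
shift tool mm [-1.7 13.  -1.6] world [ -1.5   1.2 -13.1]
(array([597.31470452, 265.83397336,  19.07721096]), array([-0.62895505,  0.01010625, -0.01811064,  0.77716498])) 29.925 [ 0.21  0.66 -0.25  0.59  0.2   1.83]
```

View pics/w22a.png

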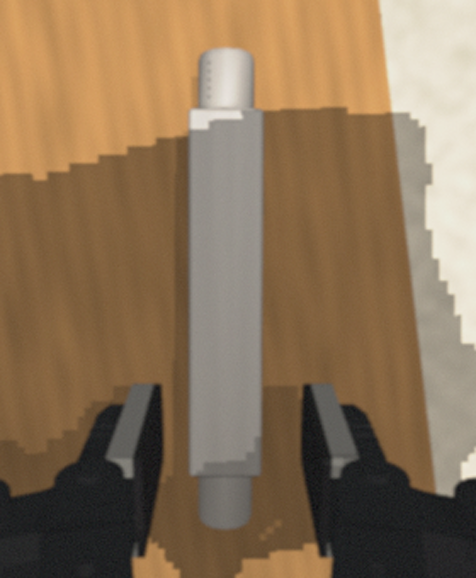

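>>> move_arm:
  rows: "40 -0.002 0.01 0 0 0 0.4;40 -0.001 0.006 -0.001 0 0 0;40 0 0 0 0 0 0;10 0 0 0 0 0 0;10 0 0 0 0 0 0;10 0 0 0 0 0 0;10 0 0 0 0 0 0"

```text
clock: 30.8
position: [596.3, 268.8, 5.1]
ee_rot: [-0.628, 0.011, -0.017, 0.778]
ft_force: [1.1, 0.0, -0.1]
gripper_width: 0.189
```

```bash
python3 go.py 595.8 267 6 -2.3 12; python3 look.py w23;python3 -c "
from h import *
print(r.state()['gripper_width'])
crop('w23.png','w23a.png',180,60,460,400,1.7)"
```

```text
toolx [ 0.999 -0.04   0.004] tooly [ 0.012  0.21  -0.978] yaw -2.27
turn tool rotvec deg [-0.12  0.08  0.21]
shift tool mm [-0.4 -1.3 -1.5] world [-0.5 -1.8  0.9]
(array([596.26585879, 268.75998903,   5.06362852]), array([-0.62840349,  0.01091502, -0.01662637,  0.77763326])) 30.85 [ 0.22  0.69 -0.26  0.57  0.2   1.83]
0.18931340995502866
```

View pics/w23a.png

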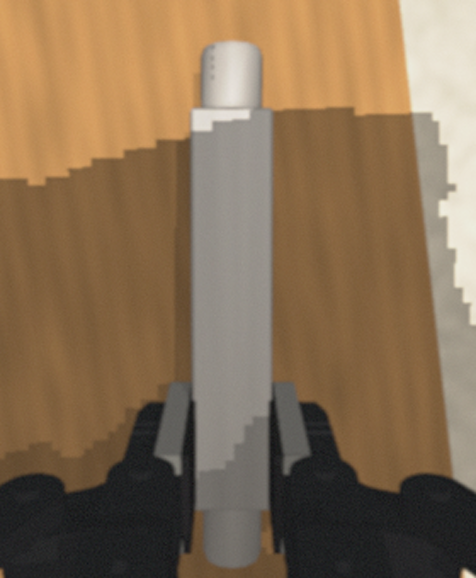

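>>> move_arm:
  rows: "10 0 -0.03 0 0 0 0;10 0 -0.06 0 0 0 0;10 0 -0.06 0 0 0 0;10 0 -0.06 -0.02 0 0 0;10 -0.005 -0.05 -0.035 0 0 0;10 -0.005 -0.05 -0.035 0 0 0;10 -0.005 -0.05 -0.035 0 0 0;10 -0.005 -0.02 -0.05 0 0 0"

```text
clock: 31.85
position: [562.2, 15.5, 343.6]
ee_rot: [-0.631, 0.012, -0.011, 0.775]
ft_force: [1.2, -0.4, -2.4]
gripper_width: 0.195
```

```bash
python3 go.py 540 -30 360 3 -78; python3 -c "
from h import *
s=r.state();print(s['gripper_width'],s['joint_pos'],s['clock'])"
```

```text
toolx [ 0.999 -0.032 -0.006] tooly [ 0.001  0.203 -0.979] yaw -1.83
turn tool rotvec deg [-89.64  -4.3   -3.23]
shift tool mm [-20.9 -25.3 -41.9] world [-22.2 -45.5  16.4]
0.19477772388091158 [-0.21268224  0.31874267  0.06568279  1.36042578  0.19962449  1.38642829] 31.85
```

>>> move_arm:
  rows: "10 -0.005 0 0 -10.3 -0.5 -0.4;10 -0.005 0 0 -10.3 -0.5 -0.4;10 -0.005 0 0 -10.3 -0.5 -0.4;10 -0.005 0 0 -10.3 -0.5 -0.4;10 -0.005 0 0 -10.3 -0.5 -0.4;10 -0.005 0 0 -10.3 -0.5 -0.4;10 0 0 0 -10.3 -0.5 -0.4;10 0 0 0 -10.3 -0.5 -0.4"

```text
clock: 32.85
position: [533.0, 3.7, 346.5]
ee_rot: [0.989, 0.015, 0.008, -0.148]
ft_force: [-1.6, -0.8, -1.6]
gripper_width: 0.188
```

```bash
python3 go.py 519.8 -150.3 290 3 -78; python3 -c "
from h import *
s=r.state();print(s['gripper_width'],s['joint_pos'],s['clock'])"
```

```text
toolx [0.999 0.028 0.021] tooly [ 0.033 -0.956 -0.292] yaw 1.61
turn tool rotvec deg [-4.99 -1.52 -1.04]
shift tool mm [-18.7 163.2   8.8] world [ -13.2 -154.   -56.5]
0.1880449410381646 [ 0.38886278  0.68654943  0.03164472  1.76436203 -1.1127436   2.49493284] 32.85
```

>>> move_arm:
  rows: "10 -0.005 0.02 0 -5 -1.5 -1;10 -0.005 0.045 0.007 0 0 0;10 -0.005 0.045 0.008 0 0 0;10 -0.005 0.045 0.008 0 0 0;10 0 0 0 0 0 0"

```text
clock: 33.48
position: [519.0, -138.4, 280.7]
ee_rot: [0.994, 0.026, -0.011, -0.103]
ft_force: [-0.3, 0.7, -0.8]
gripper_width: 0.191
```

```bash
python3 go.py 519.8 -150.3 242 3 -78; python3 -c "
from h import *
s=r.state();print(s['gripper_width'],s['joint_pos'],s['clock'])"
```

```text
toolx [ 0.998  0.054 -0.017] tooly [ 0.05  -0.977 -0.206] yaw 3.11
turn tool rotvec deg [ 0.09  0.98 -0.1 ]
shift tool mm [ 0.8 19.6 35.4] world [  0.8 -11.9 -38.7]
0.19121253986441616 [ 0.16452729  0.59622258 -0.34580225  1.12304261 -1.33426571  2.05950702] 33.475
```

>>> move_arm:
  rows: "10 0 0.01 0.014 0 1 0;10 0 0.01 0.014 0 0 0;10 0 0 0 0 0 0"

```text
clock: 33.85
position: [519.0, -151.4, 248.3]
ee_rot: [0.994, 0.025, -0.005, -0.105]
ft_force: [-0.2, -0.9, -2.4]
gripper_width: 0.192
```

```bash
python3 go.py 519.8 -150.3 192 3 -78; python3 -c "
from h import *
s=r.state();print(s['gripper_width'],s['joint_pos'],s['clock'])
snap('scene','s20.png');crop('s20.png','s20a.png',190,110,350,270,4)"
```

```text
toolx [ 0.999  0.05  -0.004] tooly [ 0.048 -0.977 -0.209] yaw 2.86
turn tool rotvec deg [-0.07  0.2  -0.18]
shift tool mm [ 1.1 10.7 55.2] world [  0.8   1.1 -56.3]
0.19178922603317058 [ 0.13938911  0.61586871 -0.40115514  0.95288465 -1.34192605  1.97533868] 33.85
```

View pics/s20a.png

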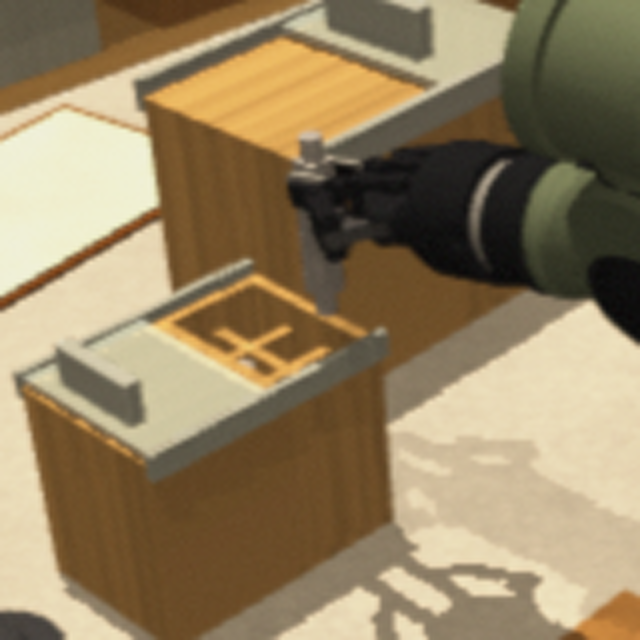

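```bash
python3 chk.py 272 187.5 157 267.7 145.5 276
```

```text
[[ 512.25399408 -147.32676663  157.        ]] [[ 518.6671181  -140.74188433  276.        ]]
```

>>> move_arm:
  rows: "10 0 0.003 0.018 0 0.2 0;10 0 0.003 0.018 0 0 0;10 -0.001 0.003 0.016 0 0 0;10 0 0 0 0 0 0"

```text
clock: 34.45
position: [519.0, -147.7, 192.9]
ee_rot: [0.994, 0.026, -0.003, -0.105]
ft_force: [-0.5, -1.1, -1.0]
gripper_width: 0.192
```

```bash
python3 go.py 519.8 -150.3 192 3 -78; python3 -c "
from h import *
s=r.state();print(s['gripper_width'],s['joint_pos'],s['clock'])
snap('scene','s21.png');crop('s21.png','s21a.png',190,110,350,270,4)"
```

```text
toolx [0.999 0.052 0.   ] tooly [ 0.051 -0.977 -0.209] yaw 2.96
turn tool rotvec deg [-0.08 -0.03 -0.04]
shift tool mm [0.6 2.8 0.3] world [ 0.8 -2.6 -0.9]
0.19169323593517623 [ 0.14668781  0.7067893  -0.41947048  0.86173167 -1.33983619  1.99835959] 34.45
```

View pics/s21a.png

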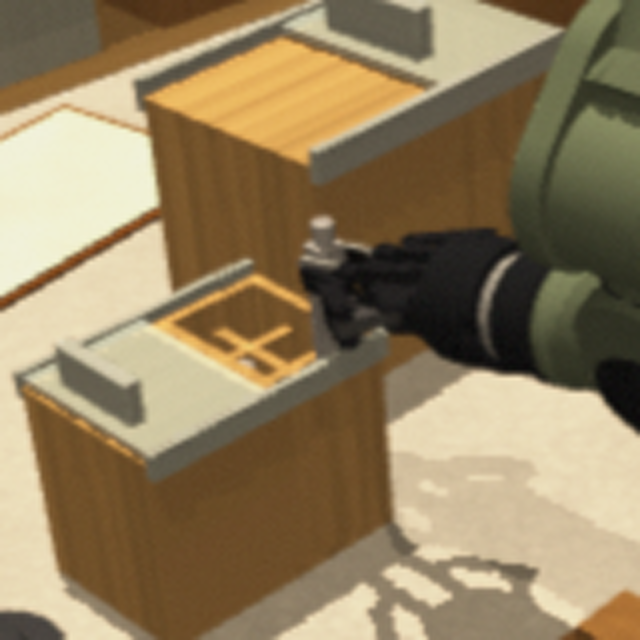

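>>> move_arm:
  rows: "10 0 0.003 0 0 0 0;45 0 0 0 0 0 0;45 0 0 0 0 0 0;45 0 0 0 0 0 0;45 0 -0.01 0 0 0 0;45 0 -0.04 -0.04 0 0 0;45 0 -0.05 -0.05 0 0 0;45 0 -0.05 -0.05 0 0 0"

```text
clock: 35.5
position: [513.1, -47.1, 344.0]
ee_rot: [0.994, 0.024, -0.002, -0.103]
ft_force: [0.4, 0.6, -1.4]
gripper_width: 0.45
```

```bash
python3 go.py 475 150 330 13 12; python3 -c "
from h import *
s=r.state();print(s['gripper_width'],s['joint_pos'],s['clock'])
snap('scene','s22.png');crop('s22.png','s22a.png',190,110,350,270,4)"
```

```text
toolx [0.999 0.048 0.002] tooly [ 0.047 -0.978 -0.206] yaw 2.73
turn tool rotvec deg [89.89 -9.62 -6.14]
shift tool mm [ -28.7 -191.6   54.5] world [-38.1 197.1 -14. ]
0.4500381139540793 [ 0.33168499  0.66203027 -0.12023343  1.71561944 -1.22130236  2.52923463] 35.5
```

View pics/s22a.png

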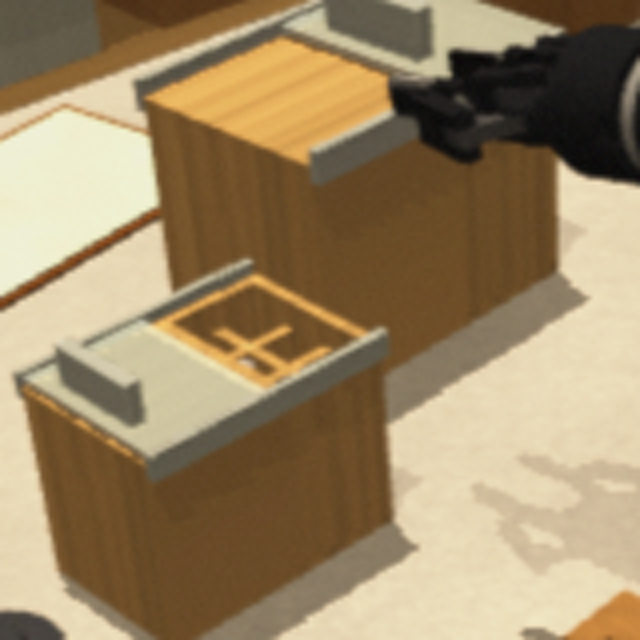

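>>> move_arm:
  rows: "45 0 -0.02 0 10.3 -1 -0.7;45 0 -0.02 0 10.3 -1 -0.7;45 0 -0.02 0 10.3 -1 -0.7;45 -0.005 0 0 10.3 -1 -0.7;45 -0.005 0 0.01 10.3 -1 -0.7;45 -0.005 0 0.03 10.3 -1 -0.7;45 -0.005 0 0.05 10.3 -1 -0.7;45 0 0 0.05 10.3 -1 -0.7"

```text
clock: 36.55
position: [468.3, 142.6, 336.1]
ee_rot: [-0.67, -0.076, 0.078, 0.734]
ft_force: [0.3, 0.1, -1.1]
gripper_width: 0.451
```

```bash
python3 go.py 477.5 245 100 13 12; python3 look.py w24
```

```text
toolx [0.976 0.217 0.006] tooly [-0.014  0.09  -0.996] yaw 12.52
turn tool rotvec deg [ 6.79 -0.42  0.42]
shift tool mm [ 29.8 244.2  76.1] world [   9.2  102.4 -236.1]
(array([468.2665929 , 142.60713022, 336.12186105]), array([-0.66995036, -0.07573383,  0.07848436,  0.7343508 ])) 36.6 [ 0.09  0.16 -0.15  1.27  0.1   1.44]
```

View pics/w24.png

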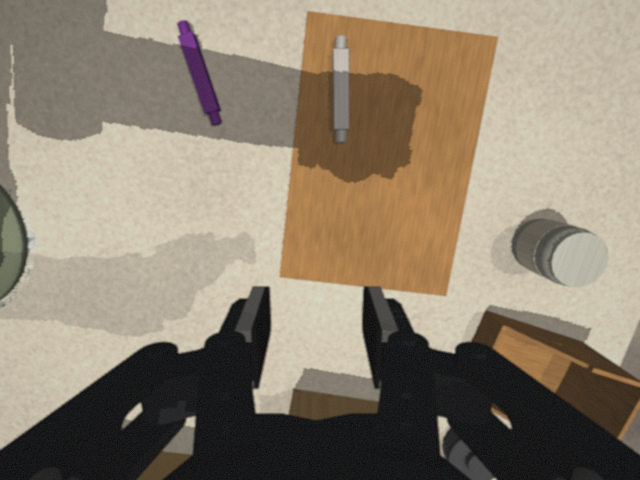

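```bash
python3 - <<'E'
from meas import *
meas('w24.pkl',{'A':((341,48.5),(341,130))},0,0,1,29)
E
python3 go.py 477.3 255 40 12.5 12
```

```text
A mid [468.2 286.7] len 90.6 yaw_tool 13.4 grip [474.9 258.5]
toolx [0.976 0.217 0.005] tooly [-0.016  0.096 -0.995] yaw 12.55
turn tool rotvec deg [6.44 0.1  0.3 ]
shift tool mm [ 32.  304.8  76.6] world [   9.8  110.6 -295.8]
```

>>> move_arm:
  rows: "40 0.007 0.05 0.01 6.4 0 0.3;40 0.006 0.06 0.01 0 0 0;40 0.006 0.06 0.01 0 0 0;40 0.005 0.06 0.01 0 0 0;40 0.004 0.05 0.007 0 0 0;40 0 0.03 0 0 0 0;40 0 0 0 0 0 0"

```text
clock: 37.48
position: [478.4, 249.6, 33.0]
ee_rot: [-0.632, -0.074, 0.081, 0.768]
ft_force: [-0.6, -0.2, 0.4]
gripper_width: 0.4
```

```bash
python3 go.py 475.5 260 6 13 12; python3 look.py w25;python3 -c "
from h import *
crop('w25.png','w25a.png',180,60,460,400,1.7)"
```

```text
toolx [0.976 0.218 0.011] tooly [-0.031  0.189 -0.981] yaw 12.57
turn tool rotvec deg [ 0.96 -0.3   0.7 ]
shift tool mm [-0.9 28.6  5.5] world [ -2.9  10.4 -27. ]
(array([478.44835731, 249.55714741,  32.99474232]), array([-0.63153554, -0.07375957,  0.08101699,  0.7675667 ])) 37.525 [ 0.23  0.51 -0.51  0.54  0.19  1.59]
```

View pics/w25a.png

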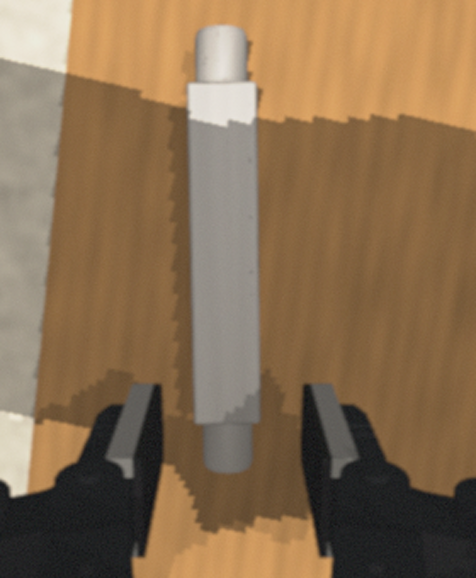

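>>> move_arm:
  rows: "40 -0.002 0.014 0.003 1 -0.8 0.7;40 -0.003 0.01 0.002 0 0 0;40 0 0 0 0 0 0"

```text
clock: 37.9
position: [475.7, 258.2, 13.7]
ee_rot: [-0.624, -0.077, 0.088, 0.772]
ft_force: [0.0, -1.0, 0.2]
gripper_width: 0.4
```

```bash
python3 go.py 475.5 260 6 13 12; python3 look.py w26;python3 -c "
from h import *
crop('w26.png','w26a.png',180,60,460,400,1.7)"
```

```text
toolx [0.972 0.233 0.01 ] tooly [-0.039  0.205 -0.978] yaw 13.46
turn tool rotvec deg [-0.05  0.57  0.45]
shift tool mm [0.2 7.9 0.2] world [-0.2  1.8 -7.7]
(array([475.66524939, 258.15561923,  13.72768855]), array([-0.62423633, -0.07746291,  0.08809586,  0.7723779 ])) 37.95 [ 0.24  0.54 -0.52  0.49  0.21  1.58]
```

View pics/w26a.png

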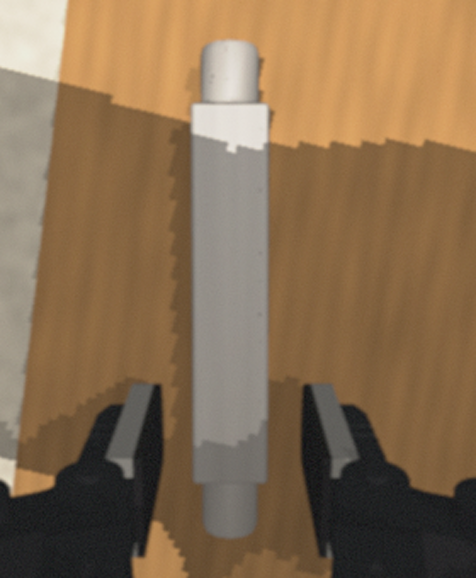

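>>> move_arm:
  rows: "40 -0.001 0.008 0.001 0 0 0.4;40 -0.001 0.002 0.001 0 0 0;40 0 0 0 0 0 0;10 0 0 0 0 0 0;10 0 0 0 0 0 0;10 0 0 0 0 0 0;10 0 0 0 0 0 0"

```text
clock: 38.83
position: [474.2, 261.9, 5.3]
ee_rot: [-0.624, -0.076, 0.09, 0.772]
ft_force: [-0.4, 0.2, 0.1]
gripper_width: 0.192
```

```bash
python3 go.py 475.5 260 6 13 12; python3 look.py w27;python3 -c "
from h import *
print(r.state()['gripper_width'])
crop('w27.png','w27a.png',180,60,460,400,1.7)"
```

```text
toolx [0.972 0.234 0.005] tooly [-0.044  0.204 -0.978] yaw 13.52
turn tool rotvec deg [-0.04  0.58  0.19]
shift tool mm [ 0.8 -1.2 -2. ] world [ 1.3 -1.9  0.7]
(array([474.19966134, 261.93896492,   5.27024956]), array([-0.62445777, -0.07613883,  0.08986222,  0.77212703])) 38.875 [ 0.25  0.56 -0.52  0.48  0.21  1.58]
0.18811031314957824
```

View pics/w27a.png

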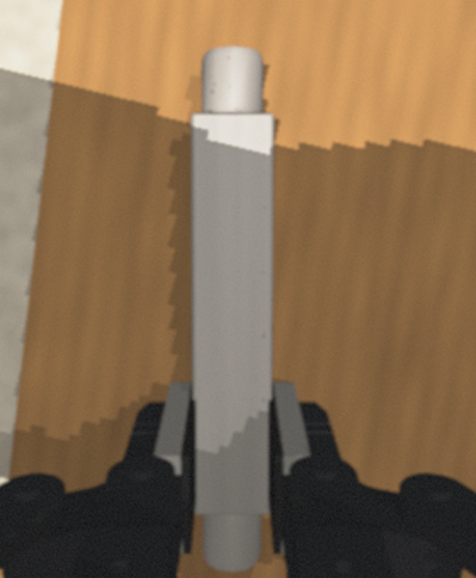

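>>> move_arm:
  rows: "10 0 -0.03 0 0 0 0;10 0 -0.06 0 0 0 0;10 0 -0.06 0 0 0 0;10 0 -0.06 -0.02 0 0 0;10 0 -0.05 -0.035 0 0 0;10 0 -0.05 -0.035 0 0 0;10 0 -0.05 -0.035 0 0 0;10 0 -0.02 -0.05 0 0 0"

```text
clock: 39.88
position: [529.7, 14.8, 346.6]
ee_rot: [-0.626, -0.077, 0.095, 0.77]
ft_force: [0.2, -0.4, -2.0]
gripper_width: 0.193
```

```bash
python3 go.py 535 -30 360 3 -78; python3 -c "
from h import *
s=r.state();print(s['gripper_width'],s['joint_pos'],s['clock'])"
```

```text
toolx [ 0.97   0.242 -0.001] tooly [-0.05   0.198 -0.979] yaw 13.99
turn tool rotvec deg [-89.46  10.24   6.62]
shift tool mm [ -5.7 -22.3 -41. ] world [  5.3 -44.8  13.4]
0.19339872838011024 [-0.21782851  0.29610077  0.0404435   1.40844366  0.18323962  1.10026419] 39.875
```

>>> move_arm:
  rows: "10 0 0 0 -10.2 1.1 0.7;10 0 0 0 -10.2 1.1 0.7;10 0 0 0 -10.2 1.1 0.7;10 0 0 0 -10.2 1.1 0.7;10 0 0 0 -10.2 1.1 0.7;10 0 0 0 -10.2 1.1 0.7;10 0 0 0 -10.2 1.1 0.7;10 0 0 0 -10.2 1.1 0.7"

```text
clock: 40.88
position: [531.8, 2.8, 349.0]
ee_rot: [0.986, 0.025, -0.001, -0.163]
ft_force: [-1.3, -1.0, -1.6]
gripper_width: 0.189
```

```bash
python3 go.py 521.6 -188.2 285 3 -78; python3 -c "
from h import *
s=r.state();print(s['gripper_width'],s['joint_pos'],s['clock'])"
```

```text
toolx [0.999 0.05  0.006] tooly [ 0.049 -0.946 -0.321] yaw 2.85
turn tool rotvec deg [-6.73 -0.38 -0.05]
shift tool mm [-20.  200.7  -0.6] world [ -10.2 -191.   -64. ]
0.18883881283560694 [ 0.38664158  0.6461732   0.00542912  1.69989001 -1.10720552  2.40280343] 40.875
```

>>> move_arm:
  rows: "10 -0.003 0.015 0 -6.7 -0.4 0;10 -0.004 0.045 0.005 0 0 0;10 -0.004 0.045 0.005 0 0 0;10 -0.004 0.045 0.005 0 0 0;10 -0.004 0.045 0.005 0 0 0;10 0 0 0 0 0 0"

```text
clock: 41.62
position: [521.9, -165.9, 278.9]
ee_rot: [0.994, 0.026, -0.013, -0.105]
ft_force: [-0.6, 0.2, -1.7]
gripper_width: 0.194
```

```bash
python3 go.py 521.6 -188.2 245 3 -78; python3 -c "
from h import *
s=r.state();print(s['gripper_width'],s['joint_pos'],s['clock'])"
```

```text
toolx [ 0.998  0.054 -0.021] tooly [ 0.048 -0.977 -0.21 ] yaw 3.09
turn tool rotvec deg [-0.12  1.17 -0.15]
shift tool mm [-0.9 28.9 28.5] world [ -0.3 -22.3 -33.9]
0.19427600125055627 [ 0.11100438  0.54403279 -0.41741347  0.887878   -1.3507463   1.83486916] 41.625
```

>>> move_arm:
  rows: "10 0 0.015 0.012 0 1.2 0;10 0 0.015 0.011 0 0 0;10 0 0 0 0 0 0"

```text
clock: 42.0
position: [522.5, -189.1, 248.9]
ee_rot: [0.994, 0.025, -0.006, -0.107]
ft_force: [-0.2, 0.4, -1.3]
gripper_width: 0.187
```

```bash
python3 go.py 521.6 -188.2 193 3 -78; python3 -c "
from h import *
s=r.state();print(s['gripper_width'],s['joint_pos'],s['clock'])
snap('scene','s23.png');crop('s23.png','s23a.png',190,110,350,270,4)"
```

```text
toolx [ 0.999  0.051 -0.007] tooly [ 0.048 -0.976 -0.213] yaw 2.91
turn tool rotvec deg [-0.32  0.36 -0.17]
shift tool mm [-0.5 11.  54.8] world [ -0.9   0.9 -55.9]
0.18734412789997973 [ 0.06571491  0.54254807 -0.51153236  0.59195497 -1.35524136  1.64088572] 42.0
```

View pics/s23a.png

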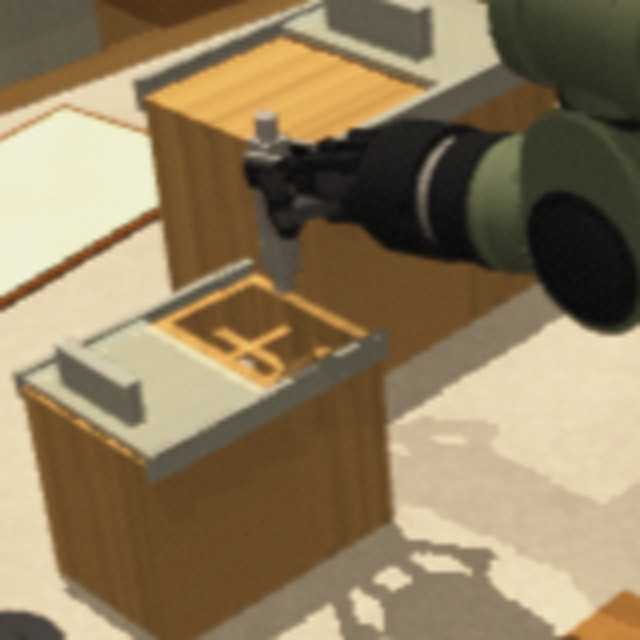

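>>> move_arm:
  rows: "10 0 0.003 0.018 0 0.3 0;10 0 0.004 0.018 0 0 0;10 -0.001 0.004 0.016 0 0 0;10 0 0 0 0 0 0"

```text
clock: 42.55
position: [522.6, -186.1, 192.0]
ee_rot: [0.994, 0.026, -0.005, -0.108]
ft_force: [-0.6, 0.2, -1.8]
gripper_width: 0.192
```

```bash
python3 go.py 521.6 -188.2 193 3 -78; python3 -c "
from h import *
s=r.state();print(s['gripper_width'],s['joint_pos'],s['clock'])
snap('scene','s24.png');crop('s24.png','s24a.png',190,110,350,270,4)"
```

```text
toolx [ 0.999  0.053 -0.005] tooly [ 0.051 -0.975 -0.214] yaw 3.05
turn tool rotvec deg [-0.38  0.28 -0.01]
shift tool mm [-1.1  1.8 -1.4] world [-1.  -2.1  1. ]
0.19165151746803868 [ 0.07143587  0.63912013 -0.53712909  0.48202682 -1.35391154  1.65551728] 42.55
```

View pics/s24a.png

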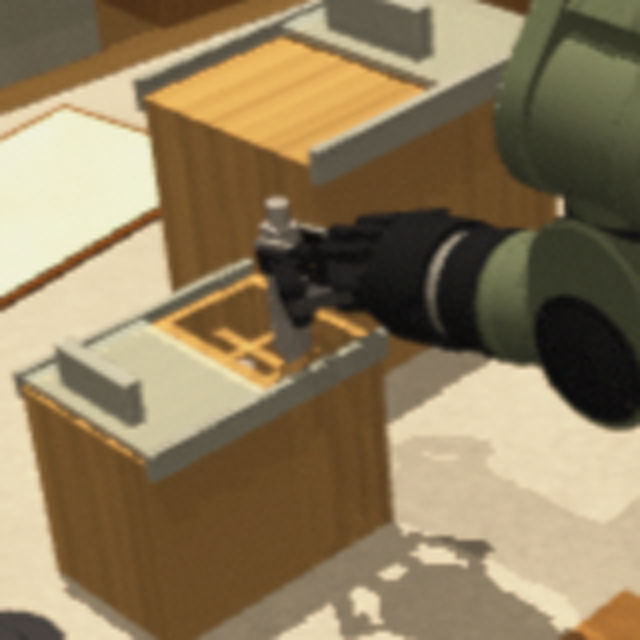

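>>> move_arm:
  rows: "10 -0.001 0.002 0 0 0 0;45 0 0 0 0 0 0;45 0 0 0 0 0 0;45 0 0 0 0 0 0;45 0 -0.01 0 0 0 0;45 0 -0.04 -0.04 0 0 0;45 0 -0.05 -0.05 0 0 0;45 0 -0.04 -0.06 0 0 0"

```text
clock: 43.6
position: [518.2, -108.9, 325.0]
ee_rot: [0.994, 0.025, -0.005, -0.107]
ft_force: [-0.2, 0.1, -0.1]
gripper_width: 0.449
```

>>> move_arm:
  rows: "45 0 0 -0.03 10.2 0 0;45 0 0 -0.02 10.2 0 0;45 0 0 0 10.2 0 0;45 0 0 0 10.2 0 0;45 0 0 0 10.2 0 0;45 0 0 0 10.2 0 0;45 0 0 0 10.2 0 0;45 0 0 -0.02 6 0 0"

```text
clock: 44.6
position: [519.8, -137.2, 379.5]
ee_rot: [0.71, 0.02, -0.02, -0.704]
ft_force: [0.0, -0.4, 0.1]
gripper_width: 0.456
```

```bash
python3 go.py 545 -120 350 2.8 0; python3 look.py w28
```

```text
toolx [ 0.998  0.057 -0.   ] tooly [ 0.    -0.009 -1.   ] yaw 3.29
turn tool rotvec deg [ 0.5   0.49 -0.02]
shift tool mm [26.2 29.3 16. ] world [ 25.2  17.2 -29.5]
(array([ 519.76936159, -137.17882254,  379.46530008]), array([ 0.70991182,  0.02024477, -0.0203031 , -0.70370671])) 44.65 [-0.4   0.25  0.08  1.4  -0.01  1.12]
```

View pics/w28.png

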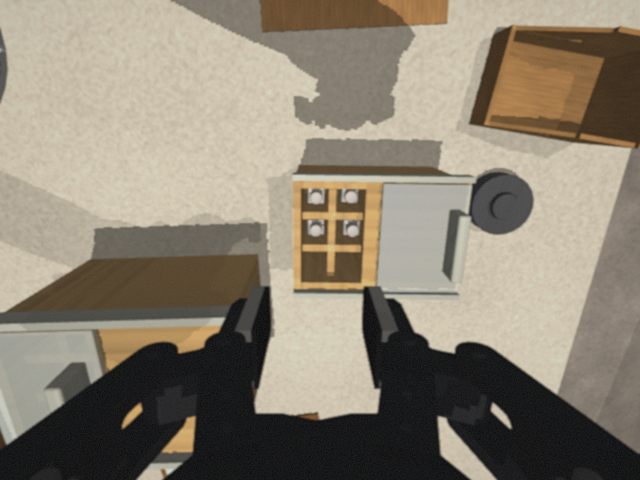

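```bash
python3 -c "
from h import *
crop('w28.png','w28a.png',285,165,475,305,4)
snap('side','d28.png')"; python3 go.py 664 -173.8 240 2.8 0
```

```text
toolx [ 0.999  0.051 -0.002] tooly [-0.002 -0.012 -1.   ] yaw 2.94
turn tool rotvec deg [ 0.7   0.14 -0.14]
shift tool mm [142.7 138.6 -38.7] world [ 144.3  -33.1 -138.5]
```

View pics/w28a.png

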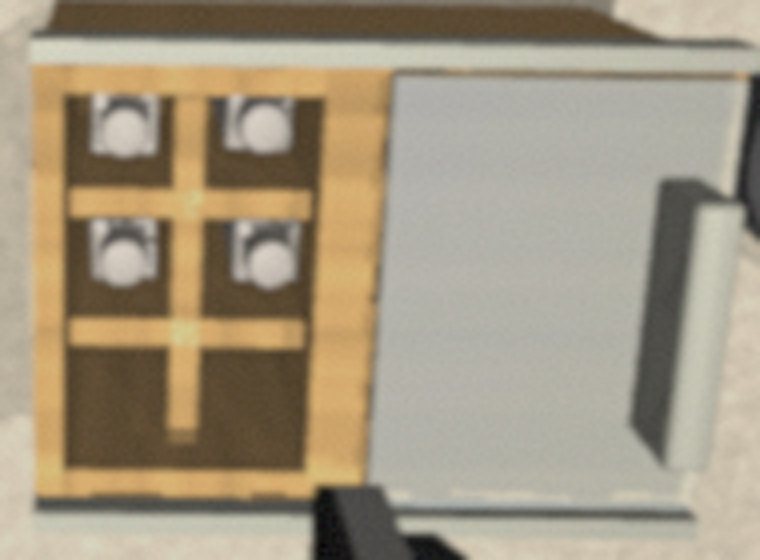

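View pics/d28.png

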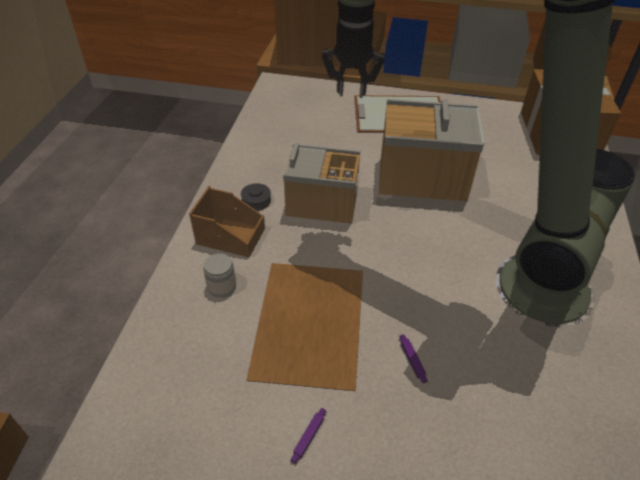

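>>> move_arm:
  rows: "60 0.045 0.02 -0.01 0.7 0.1 0;60 0.05 0.04 -0.015 0 0 0;60 0.045 0.04 -0.013 0 0 0;60 0.003 0.03 0 0 0 0;60 0 0 0 0 0 0"
  grip_force: 25

```text
clock: 45.32
position: [666.5, -172.5, 246.2]
ee_rot: [0.709, 0.016, -0.018, -0.705]
ft_force: [-0.5, 0.4, -0.1]
gripper_width: 0.596
```

```bash
python3 go.py 664 -173.8 157 2.8 0; python3 look.py w29
```

```text
toolx [ 0.999  0.048 -0.003] tooly [-0.002 -0.006 -1.   ] yaw 2.78
turn tool rotvec deg [ 0.34 -0.02 -0.15]
shift tool mm [-2.3 89.3 -0.6] world [ -2.5  -1.3 -89.2]
(array([ 666.50416296, -172.54721428,  246.24621907]), array([ 0.70900085,  0.01625955, -0.01802548, -0.70478969])) 45.375 [-0.36  0.59  0.26  1.24 -0.01  1.16]
```

>>> move_arm:
  rows: "60 -0.002 0.04 -0.001 0 0 0;60 -0.002 0.04 0 0 0 0;60 0 0.005 0 0 0 0;60 0 0 0 0 0 0;0 0 0 0 0 0 0;0 0 0 0 0 0 0;0 0 0 0 0 0 0;0 0 0 0 0 0 0"

```text
clock: 46.38
position: [669.4, -176.0, 179.7]
ee_rot: [0.713, 0.025, -0.01, -0.701]
ft_force: [-0.2, 0.7, 0.6]
gripper_width: 0.003
```

>>> move_arm:
  rows: "60 0 0 0 0 0 0;60 0 0 0 0 0 0;60 -0.004 0 0 0 0 0;60 -0.001 0.012 0 -0.8 0.4 0;60 -0.001 0.01 0 0 0 0;60 0 0 0 0 0 0"

```text
clock: 47.12
position: [662.7, -176.5, 154.7]
ee_rot: [0.718, 0.022, -0.008, -0.696]
ft_force: [-0.1, 0.3, -0.4]
gripper_width: 0.603
```

```bash
python3 go.py 664 -173.8 157 2.8 0
```

```text
toolx [0.999 0.042 0.019] tooly [ 0.021 -0.031 -0.999] yaw 2.43
turn tool rotvec deg [ 1.85 -0.38  1.1 ]
shift tool mm [ 1.4 -2.3  2.6] world [1.3 2.7 2.3]
```

>>> move_arm:
  rows: "60 0.001 -0.002 0 1.8 0 1;0 0 0 0 0 0 0;0 0 0 0 0 0 0;0 0 0 0 0 0 0;0 0 0 0 0 0 0"

```text
clock: 47.75
position: [663.6, -176.2, 156.3]
ee_rot: [0.707, 0.016, -0.014, -0.706]
ft_force: [0.9, -1.2, -1.6]
gripper_width: 0.131
```

Handle held. Pull shut.

>>> move_arm:
  rows: "0 -0.025 0 0 0 0 0;0 -0.025 0 0 0 0 0;0 -0.025 0 0 0 0 0;0 -0.01 0 0 0 0 0;0 0 0 0 0 0 0"

```text
clock: 48.38
position: [579.5, -179.9, 156.3]
ee_rot: [0.708, 0.018, -0.013, -0.706]
ft_force: [-2.1, -0.7, 0.4]
gripper_width: 0.133
```

```bash
python3 go.py 569 -178.4 157 2.8 0
```

```text
toolx [0.999 0.044 0.008] tooly [ 0.008 -0.003 -1.   ] yaw 2.5
turn tool rotvec deg [ 0.18 -0.3   0.47]
shift tool mm [-10.4  -0.8   2. ] world [-10.5   1.5   0.7]
```

>>> move_arm:
  rows: "0 -0.006 0 0 0 0 0;0 -0.005 0 0 0 0 0;0 0 0 0 0 0 0"

```text
clock: 48.75
position: [569.5, -180.4, 156.3]
ee_rot: [0.708, 0.019, -0.012, -0.706]
ft_force: [-1.3, -0.3, 1.2]
gripper_width: 0.129
```

>>> move_arm:
  rows: "0 -0.005 0 0 0 0 0;0 -0.004 0 0 0 0 0"

```text
clock: 49.0
position: [569.3, -180.4, 156.5]
ee_rot: [0.707, 0.026, -0.007, -0.707]
ft_force: [13.7, 0.0, -9.8]
gripper_width: 0.133
```

>>> move_arm:
  rows: "0 -0.001 0 0 0 0 0;50 0 0 0 0 0 0;50 0 0 0 0 0 0;50 0 -0.03 0 0 0 0;50 0 -0.06 0 0 0 0;50 0 -0.06 0.02 0 0 0;50 0 -0.05 0.03 0 0 0;50 0 0 0 0 0 0"

```text
clock: 50.0
position: [559.3, -129.0, 361.9]
ee_rot: [-0.706, -0.025, 0.007, 0.708]
ft_force: [0.2, -0.1, -1.0]
gripper_width: 0.506
```

```bash
python3 look.py w30;python3 -c "
from h import *
crop('w30.png','w30a.png',220,165,420,315,4)
snap('scene','s30.png');print(r.state()['clock'])"
```

```text
(array([ 559.31991116, -129.00608601,  361.90237722]), array([-0.70622135, -0.0250332 ,  0.00716038,  0.70751217])) 50.05 [-0.36  0.31  0.11  1.35  0.01  1.16]
50.1
```

View pics/w30.png

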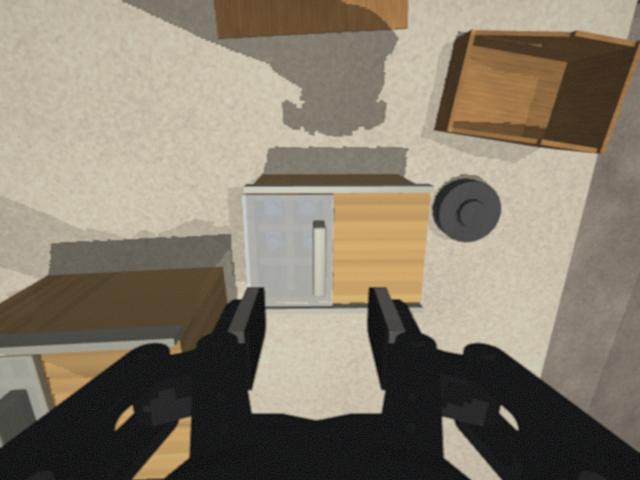

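View pics/s30.png

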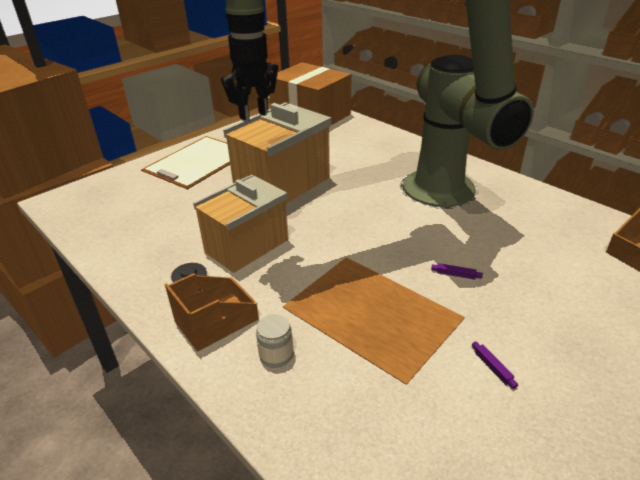

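View pics/w30a.png

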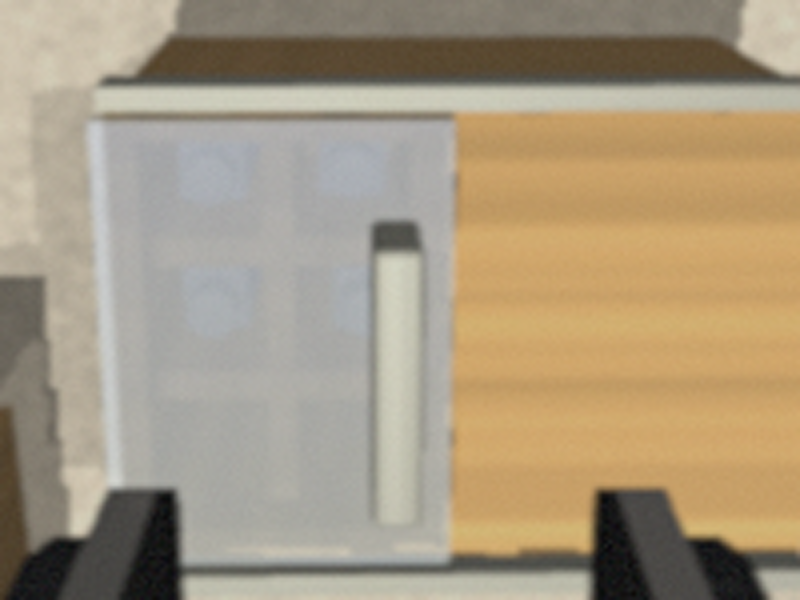

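```bash
python3 -c "
from h import *
print(r.finish_job(), r.state()['clock'])"
```

```text
the job is handed in; nothing more can be done
the job is handed in; nothing more can be done
```

All four steel shafts are in the smaller box, each in its own cell, and the cover is shut again. I slid the cover open to its stop, stood the shafts in the four cells of the box's left (+y) and middle rows, and only then slid the cover back to its shut stop. I handed the job in at about 50 s of the 210 s allowed.

- **Cover:** it met its stop at about 14 N in both directions. Its handle travelled 94.7 mm, against 95 mm nominal. The last pictures show it lying over all six cells.
- **Shafts:** the wrist picture before closing shows four journal ends upright in four separate cells, and no steel shaft was left on the sheet. That they stand right down on the bottom was judged only from that picture; I did not measure their height.
- **Surroundings:** the bin, pulley, tin, purple look-alikes and larger box appear where they stood at the start.
- **What went wrong:**
  - The first try at pointing the arm outwards to place a shaft came close to a joint limit. I re-planned with a sideways approach.
  - The first grip on the first shaft was too shallow, and the first close on the cover handle for shutting was too high. I redid both.
  - The scene camera and the arm's own position disagreed by about 2 to 3 mm on most checks and up to about 7 mm on the third shaft. No shaft met any notable force going in.

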